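Close a wax mould in its clamp jig

TASK

Lay the loose rubber mould into the sprung cradle of the aluminium clamp jig and let go of it. Then set the cover plate with the grip bar between the jig's four corner guides, work it along over the two locating pins, which it hides, until it drops onto them, press it down against the springs until it sits flat on the jig, and finish while still holding it pressed down. Leave the pot, the tweezers and the wax ring where they are.

Things in the scene. Friction and masses are not known exactly. Their poses are not given: they have to be found in the camera images.
- jig: Fixed aluminium clamp jig, 168 x 94 mm, 53 mm high. Origin: centre of its underside, on the bench; x along its length, y across, z up (jig z below counts from the bench). A landing block at each end (|x| 43 to 82 mm), flat top at z = 30 mm, holds one locating pin; a sprung cradle for the mould lies between the blocks.
- jig_home (a point): Point on the jig at its centre, at the height of the landing tops (z = 30 mm). Two steel pins 9 mm thick, chamfered 1.5 mm, rise 10 mm above it (to z = 40) on the line y = 0, always 116 mm apart: at x = d + 58 and d - 58 mm. d is set anew each time, anywhere from -10 to 10 mm, and is not given: see the pins from above before covering them, or feel for them.
- jig_guide (a point): Point on the jig at its centre, at the top of the guides' straight faces (z = 46 mm). Four corner guides beside the landing blocks (|x| 46 to 74 mm) have inner faces 68.5 mm apart in y, with lips flared outward above, up to z = 53 mm. They keep the cover in line across y and let it slide along x. The jig's sides are open where |x| < 46 mm.
- jig_nest (a point): Centre of the cradle's floor at rest (z = 10 mm). Low stops up to z = 17 mm leave 73 mm in x and 57 mm in y for the mould; those at the long sides stand only at |x| 23 to 38 mm, so fingers can pass at the middle of the sides.
- cradle (a joint): How far the sprung cradle is pressed down, m: 0 at rest, about 0.0045 when the cover is home on the mould, 0.006 at its stop. Springs push up with about 5.5 N at rest and 13 N at 0.005: they carry mould and cover almost without giving, the cover needs about 8 N of extra push to go home, and they lift it again if it is let go.
- mould: Loose pink rubber mould block (rigid), 68 x 52 x 25 mm, 0.09 kg, the only mould lying by itself on the front of the bench, left or right of the jig. Origin: centre of its underside; x along its 68 mm length, z up. It goes flat into the cradle, length along the jig's length, either way round; its top then stands at jig z = 35 mm.
- cover: Loose aluminium plate, 150 x 66 x 15 mm, 0.32 kg, flat on the bench; at its centre a dark steel grip bar (60 mm along x, 16 mm across y, 15 to 47 mm above the underside). Origin: centre of its underside; x along its length, z up. Same either way round. Underside at jig z = 40 mm riding on the pin tops, 35 dropped on the pins and resting on the mould, 30 home.
- cover_hole (a point): Mouth of one of the two blind holes in the cover's underside, at cover x = 58 mm, y = 0; the other is at x = -58 mm. Each 12 mm in diameter and 12 mm deep, mouth chamfered 1 mm.
- talc_pot: Light round pot, 71 mm across, 45 mm high, bystander. Origin: centre of its underside.
- tweezers: Steel tweezers, 122 x 12 x 10 mm, bystander. Origin: centre of its underside.
- wax_ring: Flat wax ring pattern, 36 x 46 x 4 mm, bystander. Origin: centre of its underside.
Things that resemble listed ones, but are neither listed nor needed, are in the scene too. Leave any green look-alike of the mould alone.

How it is judged:
On the way, in this order (a step that is already met when the one before it is completed fails the run):
1. the mould lies in the cradle, let go (x of mould in the frame of jig between -0.006 and 0.006 m and y of mould in the frame of jig between -0.006 and 0.006 m and z of mould in the frame of jig below 0.013 m and angle between mould's own z axis and vertical below 0.08 rad and angle between the x axis of mould and the x axis of jig, either way round below 0.15 rad and contact force between the fingers and mould below 0.3 N and linear speed of mould below 0.02 m/s), for 0.2 s.
2. the cover has dropped onto both pins over the mould (x of mould in the frame of jig between -0.006 and 0.006 m and y of mould in the frame of jig between -0.006 and 0.006 m and z of mould in the frame of jig below 0.013 m and angle between mould's own z axis and vertical below 0.08 rad and angle between the x axis of mould and the x axis of jig, either way round below 0.15 rad and x of cover in the frame of jig between -0.014 and 0.014 m and y of cover in the frame of jig between -0.005 and 0.005 m and z of cover in the frame of jig below 0.0372 m and angle between cover's own z axis and vertical below 0.03 rad and angle between the x axis of cover and the x axis of jig, either way round below 0.06 rad), for 0.1 s.
At the end, for the whole second after the job is handed in: Mould flat in the cradle (6 mm, 0.15 rad); cover on both pins, its underside within 1.5 mm of the landing blocks, level (0.03 rad), within 5 mm across; cradle pressed over 3 mm, cover on mould over 6 N, and the robot still holding or pressing the cover (over 3 N) (x of mould in the frame of jig between -0.006 and 0.006 m and y of mould in the frame of jig between -0.006 and 0.006 m and z of mould in the frame of jig below 0.013 m and angle between mould's own z axis and vertical below 0.08 rad and angle between the x axis of mould and the x axis of jig, either way round below 0.15 rad and x of cover in the frame of jig between -0.014 and 0.014 m and y of cover in the frame of jig between -0.005 and 0.005 m and z of cover in the frame of jig below 0.0315 m and angle between cover's own z axis and vertical below 0.03 rad and angle between the x axis of cover and the x axis of jig, either way round below 0.06 rad and value of joint cradle above 0.003 m and contact force between mould and cover above 6 N and contact force between any of the fingers, the arm and cover above 3 N); the arm keeps its last pose, push and grip.
It fails at once if the pot is moved more than 30 mm (distance of talc_pot from where it was at the start of the episode above 0.03 m).
It fails at once if the tweezers are moved more than 30 mm (distance of tweezers from where it was at the start of the episode above 0.03 m).
It fails at once if the wax ring is moved more than 30 mm (distance of wax_ring from where it was at the start of the episode above 0.03 m).
It also fails if it takes over 72 s, if anything falls off the work surface, if the arm or the gripper's body presses on something with over 40 N, if the wrist force passes 120 N, or if a joint passes its speed limit or range.

ROBOT

A 6-joint arm with a two-finger parallel gripper is mounted at the origin on a cart in front of the work surface, level with it; the furniture and walls round the work are solid. World frame = base frame: x ahead of the robot, y to its left, z up, the work surface at z = 0. Lengths are in m, angles in rad, forces in N, time in s.
With the tool pointing down it reaches from about 0.375 to 0.9 m from the base axis. Payload 3.1 kg.
Tool frame: the origin (TCP) lies on the centre line of the jaws, within the pads' length; the fingertips stand 25 mm ahead of it and the grasp point (between the pads) lies 6 mm ahead of it; x points along the fingers, y is the direction in which the jaws open and shut, and the axes are right-handed (so a half turn about x gives the same grasp; the last joint's range is limited). The gripper opens to 87 mm and grips with 3 to 60 N. Pads are 19 mm wide; open, the fingers measure 117 mm over their backs; the gripper's body (75 mm by 190 mm) begins 51 mm behind the grasp point.
Start: joints at [-1.456, 0.527, 1.433, -0, 1.181, -0.178], TCP at [0.18, -0.598, 0.248] pointing down, gripper open.
Joint ranges: [-3.08, 3.08], [-0.75, 2.2], [0.22, 2.44], [-1.43, 4.57], [0, 2.65], [-2.85, 2.85]. Speed limits (rad/s): [2.79, 2.79, 3.14, 3.14, 3.14, 3.14].

INTERFACE

Orientations are given as a unit quaternion [x, y, z, w].
In Python, from rig import robot gives the robot as it stands. The module is installed in compiled form; this text tells all that it offers.
- The arm moves only by the tool move_arm, never from a script. Its argument "commands" is a list of rows, each a list of 5 numbers: the gripper's target within -1 to 1 (shut at 1, half-way at 0, fully open at -1), then the shift along the tool's x, y, z in mm, then the turn about the tool's x in degrees. A call has 1 to 8 rows; each row is the pose to reach, as a shift and turn from the pose commanded when the call began, along the tool's axes at that moment; what a row does not reach only later rows make up. A row lasts 1/12 s, in which the tool goes at most 41.7 mm and 7.16 degrees, less where a joint would pass 70% of its speed; a pose out of reach is approached as far as the arm can. A call with a gripper value outside its range is refused whole. The fingers move at their own pace and stop on an object; "newtons" is the grip in N (left out, the last holds). Time passes only in rows, so rows that repeat a pose let the fingers close. It gives the time, the measured TCP pose, the force and the opening at its end, in the units of the state.
- robot.get_obs(): the state, without advancing time (a new reading comes with each control period).
- robot.camera(name): name is "scene" or "top" or "wrist"; returns a dict with "image" (420x560x3 uint8, red, green, blue), "fx", "fy", "cx", "cy" (pixels), "xyz" and "rotation" of the camera in the world; the wrist camera has in their place "tool_from_camera" (4x4, takes a point from camera to tool coordinates, whose origin is the TCP and whose axes are the tool frame's). Camera axes: x right, y down, z forward; pixel columns grow to the right and rows downward; lengths in m; the calibration is good to about 2 mm. A picture is of the moment at which its call begins: read the wrist's pose just before it. There is no depth.
- robot.hand_in(): hands the job in, once; it reports no verdict.
Trained networks look in a picture, given as the dict that the camera call returned (one of the last four; its "shot" number tells which), for a name from the list of things; names that differ only in an ending like _2 or _b are one class to them, and where a whole thing is asked for, a point or a joint stands for the part that bears it (a point fixed in the world has none). Each returns a list of dicts, best first, with "p" (0 to 1); they miss things now and then, are a little off and sometimes report something else, mostly with a low value. They report only what shows in the picture. A call takes as long as a camera call. They do not tell look-alikes from the thing itself.
- robot.regions_of(picture, name): "pixels" (420x560 bool, what is visible of it) and "bbox" ([left, top, right, bottom] in pixels, round what is visible of it).
The state is a dict: "time": time; "q": joint angles; "joint_velocities": joint speeds; "joint_torque": joint torques, N m; "position": TCP position; "tool_rot": TCP orientation; "ft_force": force on the tool from outside, world axes, zero at the start; "moment": the same for the moment, N m; "grip_width": finger opening in m.
Only numpy, scipy, OpenCV 4.12 (cv2) and the standard library are available. Lean on these libraries where they do the work, as an engineer would, in place of code of your own. Each camera call takes 0.05 s, during which the arm holds its last target.

## Working session

There is one attempt and no reset: what is moved stays moved. The work goes in short steps, Python scripts to look and compute and a tool call to move; the robot and the scene stay as the last step left them, time stands still between calls to the robot, and variables do not carry over. Pictures are saved under pics/ and viewed, and the job is handed in when it is done.

Besides the shell and the picture viewer there is one more tool, called after "Call:" as name([rows], argument=value, ...), one row to a line, values as JSON. move_arm: Moves the arm, as the interface text tells. Its arguments: {"type":"object","properties":{"commands":{"type":"array","items":{"type":"array","items":{"type":"number"}}},"newtons":{"type":"number"}},"required":["commands"]}

```bash
mkdir -p pics; ls; cat > h.py <<'E'
import numpy as np, cv2, json
from rig import robot
def save(p,n): cv2.imwrite('pics/'+n+'.png',p['image'][:,:,::-1])
from scipy.spatial.transform import Rotation as R
E
python3 - <<'E'
from h import *
o=robot.get_obs();print({k:np.round(v,3) for k,v in o.items()})
for n in ['scene','top']:
    p=robot.camera(n);save(p,n+'0');print(n,{k:np.round(v,4).tolist() for k,v in p.items() if k!='image'})
    for nm in ['jig','mould','cover','talc_pot','tweezers','wax_ring']:
        for r in robot.regions_of(p,nm)[:4]: print(nm,round(r['p'],2),r['bbox'])
E
```

```text
pics
{'time': np.float64(0.0), 'q': array([-1.457,  0.528,  1.434, -0.   ,  1.181, -0.178]), 'joint_velocities': array([ 0.001,  0.   ,  0.   , -0.   ,  0.   ,  0.001]), 'joint_torque': array([ -0.   , -44.004, -17.659,   0.063,   0.058,  -0.   ]), 'position': array([ 0.18 , -0.598,  0.247]), 'tool_rot': array([ 0.7  ,  0.104, -0.7  ,  0.102]), 'ft_force': array([ 0.12 ,  0.126, -0.881]), 'moment': array([-0.03 , -0.002, -0.033]), 'grip_width': np.float64(0.087)}
scene {'fx': 423.5686, 'fy': 423.5686, 'cx': 281.7241, 'cy': 207.3639, 'xyz': [0.0325, -1.1134, 0.6715], 'rotation': [0.8313, -0.1832, 0.1237, -0.5099], 'shot': 1}
jig 0.87 [240.6, 198.2, 298.8, 228.2]
mould 0.78 [331.2, 256.7, 358.5, 272.8]
mould 0.7 [292.9, 249.4, 320.5, 263.6]
cover 0.63 [237.8, 183.9, 269.7, 199.7]
cover 0.2 [259.4, 208.2, 283.5, 222.9]
wax_ring 0.19 [243.5, 196.5, 296.4, 229.9]
top {'fx': 409.9147, 'fy': 409.9147, 'cx': 284.7544, 'cy': 209.3706, 'xyz': [0.4145, 0.0164, 1.1675], 'rotation': [-0.6985, 0.7129, -0.0443, 0.0437], 'shot': 2}
jig 0.79 [257.8, 182.7, 299.0, 245.6]
mould 0.89 [361.5, 205.2, 379.3, 230.6]
mould 0.87 [322.8, 225.5, 348.6, 253.5]
mould 0.78 [386.2, 179.6, 412.9, 203.5]
cover 0.98 [196.4, 187.4, 226.5, 240.1]
talc_pot 0.97 [124.5, 186.1, 154.2, 207.2]
```

```bash
python3 - <<'E'
import cv2
a=cv2.imread('pics/top0.png'); cv2.imwrite('pics/top0b.png',cv2.resize(a[140:290,100:440],None,fx=2.35,fy=2.35,interpolation=3))
a=cv2.imread('pics/scene0.png'); cv2.imwrite('pics/scene0b.png',cv2.resize(a[130:310,160:420],None,fx=3,fy=3,interpolation=3))
E
```

```text
(no output)
```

View pics/top0b.png

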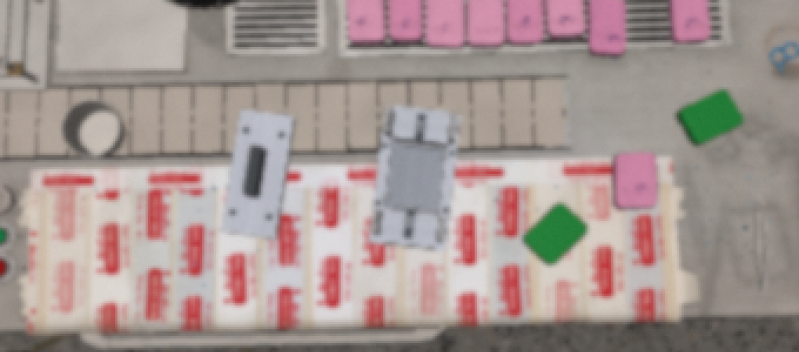

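View pics/scene0b.png

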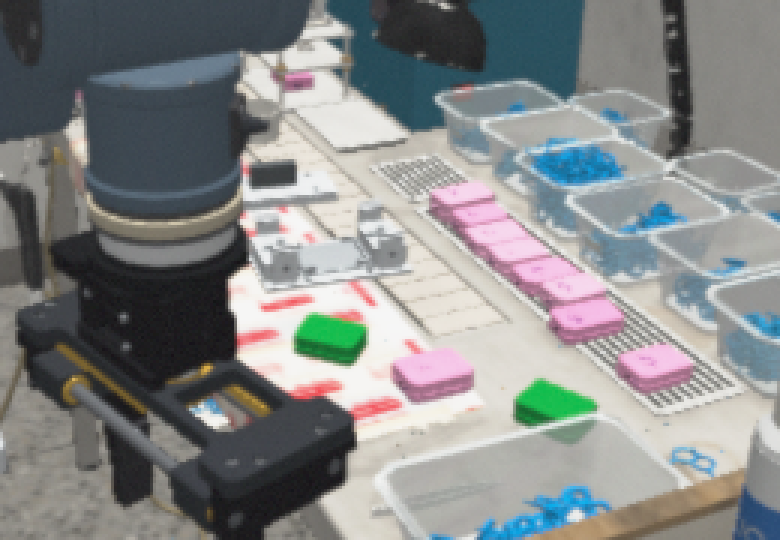

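View pics/top0.png

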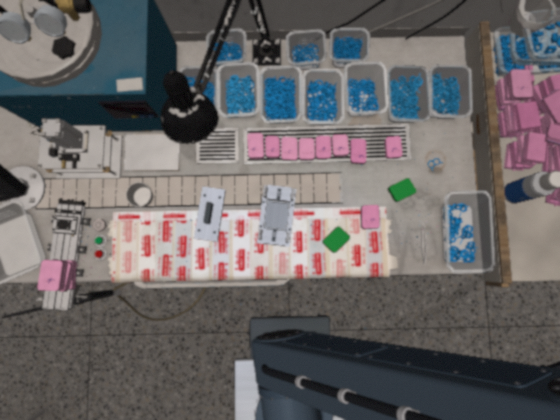

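The top view shows the jig at (276,214), the cover at (208,214) and the pink mould at (370,217). The green look-alikes are at (336,239) and (402,189), and the tweezers at (423,243). Next I'll work out world poses.

```bash
cat >> h.py <<'E'
def px2w(p,uv,z):
    Rm=R.from_quat(p['rotation']).as_matrix() if np.size(p['rotation'])==4 else np.array(p['rotation'])
    uv=np.atleast_2d(uv).astype(float)
    d=np.c_[(uv[:,0]-p['cx'])/p['fx'],(uv[:,1]-p['cy'])/p['fy'],np.ones(len(uv))]@Rm.T
    c=np.array(p['xyz']); return c+d*((z-c[2])/d[:,2])[:,None]
def wristcam(n):
    o=robot.get_obs(); p=robot.camera('wrist')
    T=np.eye(4);T[:3,:3]=R.from_quat(o['tool_rot']).as_matrix();T[:3,3]=o['position']
    C=T@np.array(p['tool_from_camera']); p['xyz']=C[:3,3]; p['rotation']=C[:3,:3]
    save(p,n); return o,p
def rectw(p,mask,z):
    ys,xs=np.nonzero(mask); w=px2w(p,np.c_[xs,ys],z)[:,:2]
    r=cv2.minAreaRect((w*1000).astype(np.float32)); return r
E
python3 - <<'E'
from h import *
p=robot.camera('top')
for nm,z in [('jig',.03),('mould',.025),('cover',.015),('talc_pot',.045),('tweezers',.01),('wax_ring',.004)]:
    for r in robot.regions_of(p,nm)[:4]:
        b=r['bbox'];print(nm,round(r['p'],2),np.round(b),np.round(rectw(p,r['pixels'],z),1).tolist() if 0 else rectw(p,r['pixels'],z))
# IR
E
```

```text
jig 0.81 [255. 178. 299. 247.] ((541.623291015625, 38.74018096923828), (96.37727355957031, 176.297119140625), 82.26152038574219)
mould 0.97 [359. 208. 380. 234.] ((533.7481079101562, -223.015869140625), (53.155059814453125, 67.99787139892578), 87.52375793457031)
mould 0.95 [323. 227. 347. 254.] ((470.92291259765625, -124.76792907714844), (48.817420959472656, 67.45956420898438), 43.2728385925293)
mould 0.75 [385. 178. 415. 203.] ((607.0633544921875, -316.1405944824219), (51.61040115356445, 74.5191421508789), 25.374778747558594)
cover 0.66 [195. 187. 227. 241.] ((551.70263671875, 227.76052856445312), (71.69568634033203, 155.08462524414062), 80.48914337158203)
talc_pot 0.81 [127. 185. 152. 206.] ((606.3842163085938, 417.322265625), (73.22618103027344, 67.3958740234375), 88.82564544677734)
tweezers 0.66 [420. 220. 427. 263.] ((459.14471435546875, -373.5152282714844), (11.239706993103027, 112.55008697509766), 86.3968505859375)
wax_ring 0.44 [426. 162. 439. 167.] ((687.4615478515625, -417.3097839355469), (21.074399948120117, 31.9794979095459), 39.489036560058594)
wax_ring 0.37 [256. 188. 298. 247.] ((545.4927368164062, 39.917442321777344), (96.3615493774414, 173.68032836914062), 82.24887084960938)
```

```bash
cat >> h.py <<'E'
def plan(x,y,z,yaw):
    """yaw: world angle (deg) of tool y axis, mod 180"""
    o=robot.get_obs(); M=R.from_quat(o['tool_rot']).as_matrix()
    d=M.T@(np.array([x,y,z])-o['position'])*1000
    ty=M[:,1]; a=np.degrees(np.arctan2(ty[1],ty[0]))
    t=-(yaw-a); t=(t+90)%180-90   # tool x is down: + turn about x lowers world yaw
    print('t',round(float(o['time']),2),'pos',np.round(o['position'],4),'toolx',np.round(M[:,0],3),'yaw',round(a,2),'shift',np.round(d,1),'turn',round(t,2),'F',np.round(o['ft_force'],1),'q6',round(o['q'][5],2),'w',round(float(o['grip_width']),4))
E
python3 - <<'E'
from h import *
plan(.534,-.223,.22,87.5)
o,p=wristcam('w0');print(np.round(p['tool_from_camera'],3))
E
```

```text
t 1.05 pos [ 0.1804 -0.5984  0.2476] toolx [ 0. -0. -1.] yaw -73.22 shift [  27.5 -257.4 -446.9] turn 19.28 F [-0.2 -0.   0.6] q6 -0.18 w 0.0868
[[-0.    -0.268  0.964 -0.137]
 [ 1.    -0.001 -0.     0.   ]
 [ 0.001  0.964  0.268 -0.073]
 [ 0.     0.     0.     1.   ]]
```

View pics/w0.png

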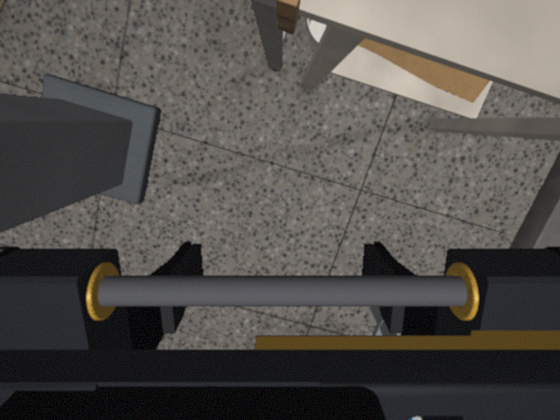

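Call:
move_arm([
  [-1,0,-160,-277,10],
  [-1,0,-160,-277,10],
  [-1,0,-160,-277,10],
  [-1,0,-160,-277,10],
  [-1,0,-160,-277,10],
  [-1,0,-160,-277,10],
  [-1,0,-160,-277,10],
  [-1,0,-160,-277,10],
])

```text
time: 1.77
position: [0.4012, -0.3621, 0.2477]
tool_rot: [0.706, 0.043, -0.706, 0.042]
ft_force: [-0.5, -0.5, -0.4]
grip_width: 0.0869
```

```bash
python3 - <<'E'
from h import *
plan(.534,-.223,.22,87.5)
E
```

```text
t 1.77 pos [ 0.4012 -0.3621  0.2477] toolx [ 0.001  0.001 -1.   ] yaw -83.13 shift [  28.  -122.2 -148.4] turn 9.37 F [-0.5 -0.5 -0.4] q6 0.51 w 0.0869
```

Call:
move_arm([
  [-1,28,-122,-148,9.4],
  [-1,28,-122,-148,9.4],
  [-1,28,-122,-148,9.4],
  [-1,28,-122,-148,9.4],
  [-1,28,-122,-148,9.4],
  [-1,28,-122,-148,9.4],
])

```text
time: 2.27
position: [0.535, -0.2219, 0.2188]
tool_rot: [0.707, -0.013, -0.707, -0.015]
ft_force: [-0.5, 0.2, 0.1]
grip_width: 0.0871
```

```bash
python3 - <<'E'
from h import *
plan(.534,-.223,.22,87.5)
o,p=wristcam('w1')
for r in robot.regions_of(p,'mould')[:4]:
        print(round(r['p'],2),np.round(r['bbox']),rectw(p,r['pixels'],.025),rectw(p,r['pixels'],.0))
E
```

```text
t 2.27 pos [ 0.535  -0.2219  0.2188] toolx [ 0.001  0.002 -1.   ] yaw -92.29 shift [-1.2  1.2  1. ] turn 0.21 F [-0.5  0.2  0.1] q6 1.02 w 0.0871
0.85 [264. 151. 315. 220.] ((538.415283203125, -228.49298095703125), (49.30851364135742, 68.43132781982422), 89.08230590820312) ((533.16650390625, -228.70765686035156), (53.035133361816406, 73.6031723022461), 89.08230590820312)
0.81 [340.  74. 421. 149.] ((612.1883544921875, -320.70916748046875), (51.8907470703125, 68.87030029296875), 26.345796585083008) ((612.5152587890625, -327.8934020996094), (55.81249237060547, 74.0753402709961), 26.34577751159668)
0.6 [169. 212. 236. 278.] ((479.65020751953125, -134.04531860351562), (51.022151947021484, 71.80130767822266), 44.961116790771484) ((469.960205078125, -127.12190246582031), (54.87826156616211, 77.22787475585938), 44.96110153198242)
```

View pics/w1.png

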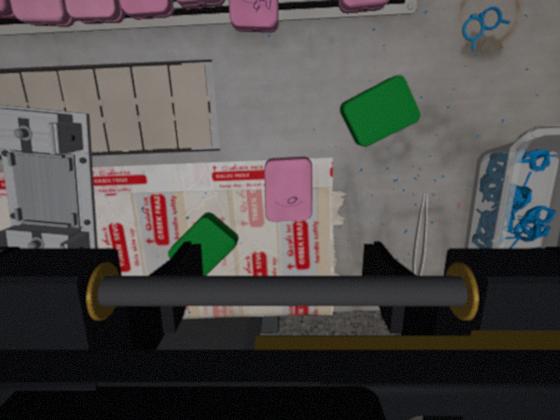

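The mould sits at wrist pixels (264–315, 151–220), about 5 mm off the top-view estimate. I'll move closer and measure again.

Call:
move_arm([
  [-1,50,5,-1,-1],
  [-1,98,5,-1,-1],
  [-1,98,5,-1,-1],
  [-1,98,5,-1,-1],
  [-1,98,5,-1,-1],
])

```text
time: 2.78
position: [0.5319, -0.2329, 0.1212]
tool_rot: [-0.707, 0.011, 0.707, 0.011]
ft_force: [0.3, 0.2, 0.5]
grip_width: 0.0871
```

```bash
cat >> h.py <<'E'
def pinkmask(p,box=None):
    h=cv2.cvtColor(p['image'],cv2.COLOR_RGB2HSV)
    m=((h[...,0]>150)&(h[...,0]<176)&(h[...,1]>50)&(h[...,2]>110)).astype(np.uint8)
    m=cv2.morphologyEx(m,cv2.MORPH_OPEN,np.ones((3,3)))
    n,l,s,c=cv2.connectedComponentsWithStats(m)
    return l,s
E
python3 - <<'E'
from h import *
plan(.536,-.227,.12,89)
o,p=wristcam('w2')
for r in robot.regions_of(p,'mould')[:2]:
        print(round(r['p'],2),np.round(r['bbox']),rectw(p,r['pixels'],.025),rectw(p,r['pixels'],.0))
l,s=pinkmask(p)
for i in range(1,len(s)):
    if s[i,4]>800: print(s[i],rectw(p,l==i,.025))
E
```

```text
t 2.78 pos [ 0.5319 -0.2329  0.1212] toolx [-0.001  0.001 -1.   ] yaw -91.74 shift [ 1.2 -6.  -3.9] turn -0.74 F [0.3 0.2 0.5] q6 1.0 w 0.0871
0.8 [243. 164. 310. 256.] ((538.4073486328125, -228.3920135498047), (49.880916595458984, 69.18405151367188), 88.22944641113281) ((531.257080078125, -227.606689453125), (55.23164367675781, 76.60539245605469), 88.22949981689453)
0.68 [131. 238. 207. 278.] ((504.4566955566406, -144.2455291748047), (62.68986892700195, 30.340177536010742), 88.24568176269531) ((493.66461181640625, -134.43386840820312), (69.41458892822266, 33.594757080078125), 88.24566650390625)
[ 242  171   66   84 5215] ((537.009033203125, -228.19358825683594), (48.5638542175293, 64.75379943847656), 88.5082778930664)
```

View pics/w2.png

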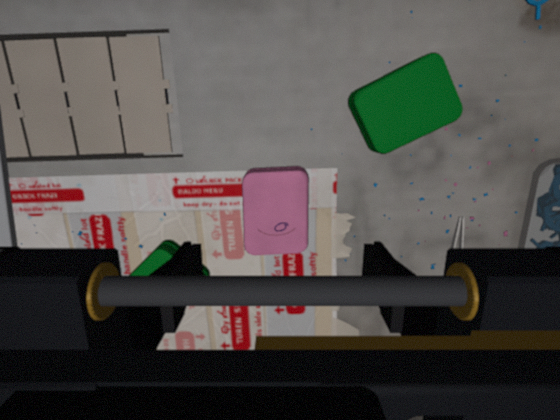

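Call:
move_arm([
  [-1,0,0,0,0],
  [-1,0,0,0,0],
])

```text
time: 3.05
position: [0.5336, -0.2326, 0.1234]
tool_rot: [0.708, -0.011, -0.706, -0.009]
ft_force: [0.6, 0.3, 0.6]
grip_width: 0.0868
```

```bash
python3 - <<'E'
from h import *
for i in range(3):
  plan(.536,-.227,.12,89)
  o,p=wristcam('w3')
l,s=pinkmask(p)
for i in range(1,len(s)):
    if s[i,4]>800: print(s[i],rectw(p,l==i,.025))
E
```

```text
t 3.05 pos [ 0.5336 -0.2326  0.1234] toolx [ 0.003 -0.002 -1.   ] yaw -91.64 shift [ 3.4 -5.6 -2.2] turn -0.64 F [0.6 0.3 0.6] q6 1.0 w 0.0868
t 3.1 pos [ 0.5335 -0.2323  0.1231] toolx [ 0.003 -0.002 -1.   ] yaw -91.63 shift [ 3.1 -5.4 -2.3] turn -0.63 F [ 0.2 -0.   0. ] q6 1.0 w 0.087
t 3.15 pos [ 0.5333 -0.2321  0.1229] toolx [ 0.002 -0.001 -1.   ] yaw -91.63 shift [ 2.9 -5.1 -2.5] turn -0.63 F [ 0.2 -0.2  1. ] q6 1.0 w 0.0871
[ 243  173   66   84 5141] ((536.7594604492188, -228.14747619628906), (48.72705841064453, 65.24862670898438), 88.69231414794922)
```

Call:
move_arm([
  [-1,40,-4,-4,-0.6],
  [-1,70,-4,-4,-0.6],
  [-1,85,-4,-4,-0.6],
  [-1,93,-4,-4,-0.6],
  [-1,93,-4,-4,-0.6],
])

```text
time: 3.62
position: [0.5362, -0.2272, 0.0271]
tool_rot: [-0.706, 0.006, 0.708, 0.007]
ft_force: [0.0, 0.3, 0.4]
grip_width: 0.0869
```

```bash
python3 - <<'E'
from h import *
plan(.537,-.228,.029,88.7)
o,p=wristcam('w4')
E
```

```text
t 3.62 pos [ 0.5362 -0.2272  0.0271] toolx [-0.002  0.002 -1.   ] yaw -91.01 shift [-1.9  0.8 -0.8] turn 0.29 F [0.  0.3 0.4] q6 1.0 w 0.0869
```

View pics/w4.png

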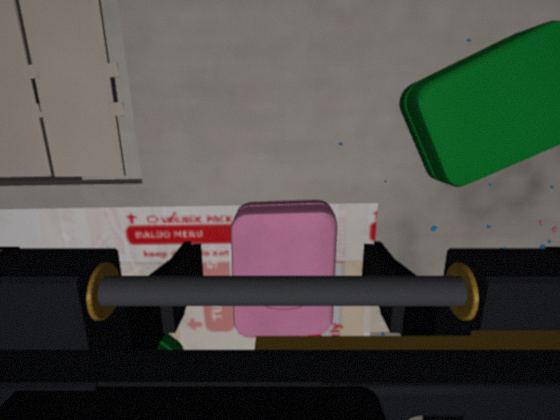

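The mould is between the open fingers, at columns 232–337 and rows 200–335. Before gripping I'll check how well it is centred along its length.

```bash
python3 - <<'E'
from h import *
o,p=wristcam('w5')
plan(.537,-.228,.029,88.7)
print(px2w(p,[[285,207],[285,335],[233,268],[337,268]],.025))
E
```

```text
t 3.72 pos [ 0.5375 -0.2281  0.0292] toolx [ 0.001 -0.001 -1.   ] yaw -91.02 shift [ 0.2 -0.1  0.5] turn 0.28 F [ 0.5 -0.6  0. ] q6 1.0 w 0.0869
[[ 0.57232016 -0.23012243  0.025     ]
 [ 0.50562951 -0.2290636   0.025     ]
 [ 0.54290655 -0.20506622  0.025     ]
 [ 0.54201943 -0.25422609  0.025     ]]
```

Call:
move_arm([
  [0.5,0,0,0,0.3],
  [1,0,0,0,0.3],
  [1,0,0,0,0.3],
  [1,0,0,0,0.3],
  [1,0,0,0,0.3],
  [1,0,0,0,0.3],
], newtons=20)

```text
time: 4.22
position: [0.537, -0.2279, 0.0289]
tool_rot: [0.707, -0.008, -0.707, -0.008]
ft_force: [-0.3, 0.1, 0.2]
grip_width: 0.0547
```

Call:
move_arm([
  [1,0,0,0,0],
  [1,0,0,0,0],
  [1,-50,0,0,0],
  [1,-80,0,0,0],
  [1,-100,0,0,0],
  [1,-100,0,0,0],
])

```text
time: 4.72
position: [0.5396, -0.2294, 0.1329]
tool_rot: [0.71, -0.01, -0.704, -0.006]
ft_force: [0.3, -1.2, -1.7]
grip_width: 0.0518
```

```bash
python3 - <<'E'
from h import *
plan(.541,.039,.15,82.2)
o,p=wristcam('w6')
E
```

```text
t 4.72 pos [ 0.5396 -0.2294  0.1329] toolx [ 0.008 -0.005 -1.   ] yaw -91.32 shift [ -18.5 -268.3    4.7] turn 6.48 F [ 0.3 -1.2 -1.7] q6 1.0 w 0.0518
```

View pics/w6.png

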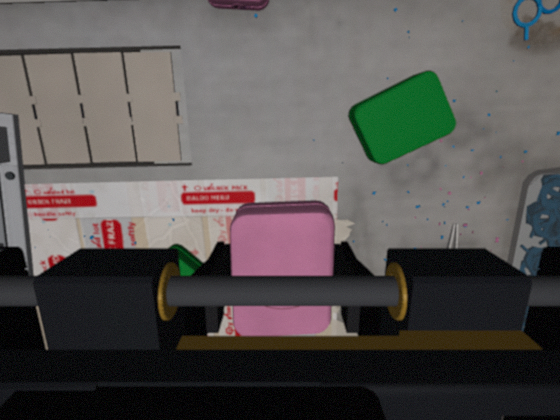

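```bash
python3 - <<'E'
from h import *
plan(.46,.045,.2,82.2)
E
```

```text
t 4.77 pos [ 0.5383 -0.2286  0.1307] toolx [ 0.004 -0.003 -1.   ] yaw -91.32 shift [ -70.4 -271.6   84.3] turn 6.48 F [ 0.4  0.3 -1.7] q6 1.0 w 0.0518
```

Call:
move_arm([
  [1,-70,-272,84,6.5],
  [1,-70,-272,84,6.5],
  [1,-70,-272,84,6.5],
  [1,-70,-272,84,6.5],
  [1,-70,-272,84,6.5],
  [1,-70,-272,84,6.5],
  [1,-70,-272,84,6.5],
  [1,-70,-272,84,6.5],
])

```text
time: 5.43
position: [0.4545, 0.0519, 0.1981]
tool_rot: [-0.703, 0.045, 0.708, 0.047]
ft_force: [-0.3, -0.6, -0.9]
grip_width: 0.0518
```

Call:
move_arm([
  [1,0,0,0,0],
  [1,0,0,0,0],
])

```text
time: 5.6
position: [0.4589, 0.0461, 0.1976]
tool_rot: [-0.705, 0.048, 0.706, 0.048]
ft_force: [0.3, -0.7, -1.3]
grip_width: 0.052
```

```bash
python3 - <<'E'
from h import *
plan(.46,.045,.2,82.2)
o,p=wristcam('w7')
for r in robot.regions_of(p,'jig')[:2]:
        print(round(r['p'],2),np.round(r['bbox']),rectw(p,r['pixels'],.03),rectw(p,r['pixels'],.0))
cv2.imwrite('pics/w7b.png',cv2.resize(p['image'][30:270,130:430,::-1],None,fx=2.5,fy=2.5,interpolation=2))
E
```

```text
t 5.6 pos [0.4589 0.0461 0.1976] toolx [-0.001 -0.    -1.   ] yaw -97.76 shift [-2.4  0.9 -1.2] turn 0.04 F [ 0.3 -0.7 -1.3] q6 1.56 w 0.052
0.73 [225.   2. 336. 192.] ((546.05078125, 36.019065856933594), (92.1368408203125, 161.26806640625), 82.24636840820312) ((547.4905395507812, 36.0522575378418), (101.21530151367188, 177.158203125), 82.24636840820312)
```

View pics/w7.png

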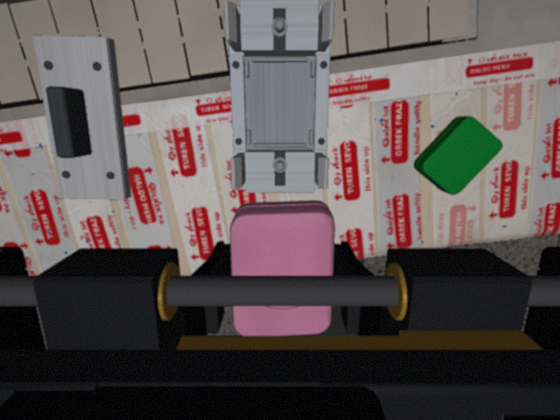

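View pics/w7b.png

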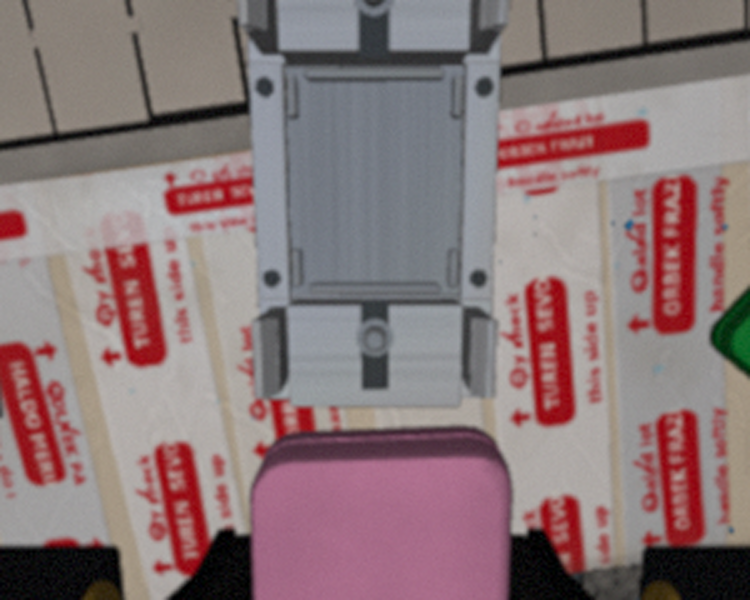

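The wrist view shows the whole jig. The pins are at about (280,165) and (279,27), the cradle lies between them, and the mould in the hand spans columns 231–334. I'll enlarge the view to get the jig pose.

```bash
python3 - <<'E'
from h import *
o,p=wristcam('w8')
plan(.46,.045,.2,82.2)
import pickle; pickle.dump((o,p),open('w8.pkl','wb'))
im=p['image'][:,:,::-1]
cv2.imwrite('pics/w8a.png',cv2.resize(im[0:100,215:345],None,fx=6,fy=6,interpolation=2))
cv2.imwrite('pics/w8b.png',cv2.resize(im[110:210,215:345],None,fx=6,fy=6,interpolation=2))
E
```

```text
t 5.75 pos [0.4596 0.0448 0.1977] toolx [-0.001 -0.    -1.   ] yaw -97.94 shift [-2.3 -0.3 -0.4] turn -0.14 F [ 0.2  0.3 -2.2] q6 1.56 w 0.0519
```

View pics/w8a.png

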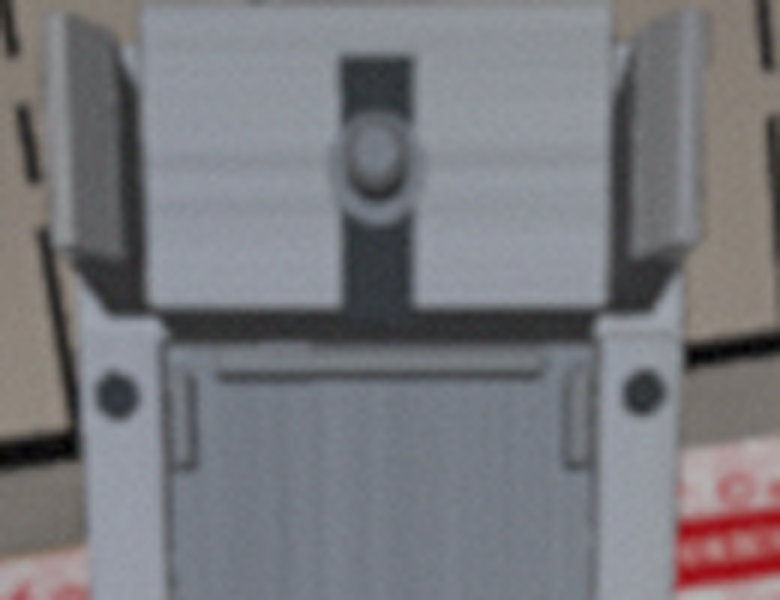

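View pics/w8b.png

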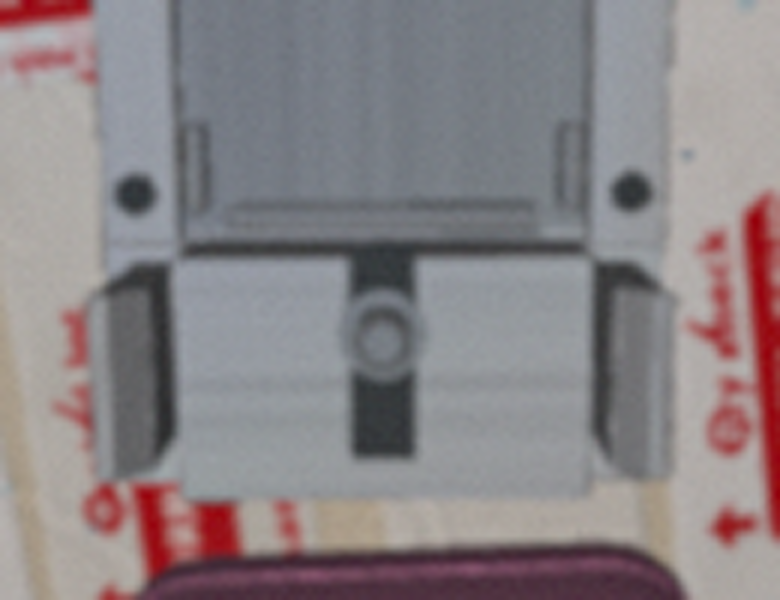

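```bash
cat > fit.py <<'E'
from h import *
import pickle
from scipy.optimize import least_squares
o,p=pickle.load(open('w8.pkl','rb'))
def A(c,r): return (215+c/6-.4,r/6-.4)
def B(c,r): return (215+c/6-.4,110+r/6-.4)
# corners: (pixel, jig x, sign y, z)
pts=[(A(143,6),82,1,30),(A(612,6),82,-1,30),(A(148,305),43,1,30),(A(610,303),43,-1,30),
(B(175,260),-43,1,30),(B(588,256),-43,-1,30),(B(182,498),-82,1,30),(B(592,492),-82,-1,30)]
pins=[(A(378,152),58),(B(383,338),-58)]
pinb=[]
def proj(w):
    c=(np.asarray(w)-p['xyz'])@np.array(p['rotation']); return np.array([p['cx']+p['fx']*c[0]/c[2],p['cy']+p['fy']*c[1]/c[2]])
def jw(v,x,y,z):
    a=v[2];return np.array([v[0]+(x*np.cos(a)-y*np.sin(a))/1000,v[1]+(x*np.sin(a)+y*np.cos(a))/1000,(z+v[5])/1000])
def f(v):
    e=[]
    for uv,x,s,z in pts: e+=list(proj(jw(v,x,s*v[4],z))-uv)
    for uv,x in pins: e+=list(proj(jw(v,x+v[3],0,40))-uv)
    return np.array(e+[v[5]*.3])
r=least_squares(f,[.543,.037,-.135,0,33,0],x_scale=[.01,.01,.01,1,1,1])
v=r.x;print('jig',v[:2],'yaw',np.degrees(v[2]),'d',v[3],'halfw',v[4],'dz',v[5]);print(np.round(r.fun,2))
E
python3 fit.py
```

```text
jig [0.54624365 0.03591858] yaw -7.686720652688941 d 2.983774112876862 halfw 32.788092267150994 dz -2.217903808397057
[-0.39 -0.43  0.21 -0.83  0.63  1.01 -0.55  0.97 -0.25 -0.95  0.96 -0.6
  0.05  0.1  -0.58  0.8  -0.13 -0.16  0.08  0.2  -0.67]
```

```bash
python3 - <<'E'
from h import *
import pickle
o,p=pickle.load(open('w8.pkl','rb'))
im=p['image'][:,:,::-1]
cv2.imwrite('pics/w8c.png',cv2.resize(im[190:345,200:360],None,fx=4.5,fy=3.8,interpolation=2))
M=R.from_quat(o['tool_rot']).as_matrix()
for uv in [(283,212),(283,335),(231,262),(334,262)]:
    w=px2w(p,[uv],o['position'][2]-.004)[0]; print(uv,np.round(M.T@(w-o['position'])*1000,1))
E
```

```text
(283, 212) [  4.    0.9 -33. ]
(283, 335) [ 4.   1.  31.7]
(231, 262) [  4.  -23.6  -8.4]
(334, 262) [ 4.  25.1 -8.4]
```

View pics/w8c.png

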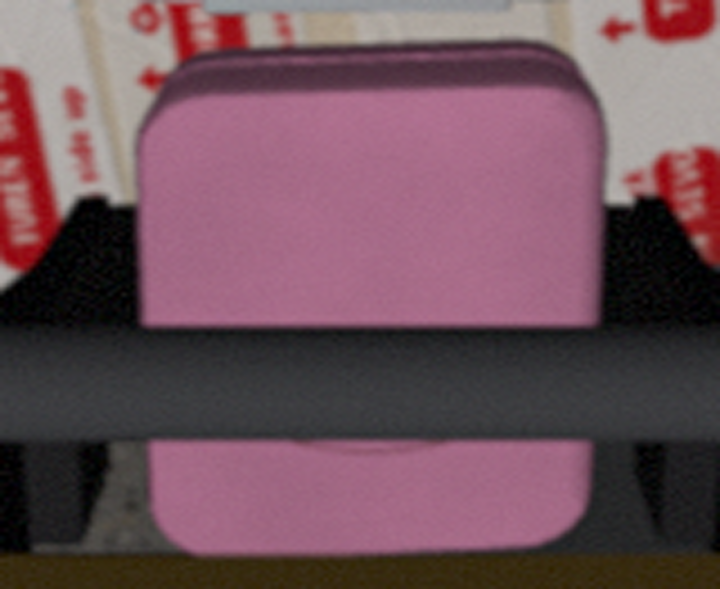

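```bash
python3 - <<'E'
from h import *
plan(.5458,.0367,.1,82.3)
E
```

```text
t 5.75 pos [0.4596 0.0448 0.1977] toolx [-0.001 -0.    -1.   ] yaw -97.94 shift [ 97.6  -3.9 -86.6] turn -0.24 F [ 0.2  0.3 -2.2] q6 1.56 w 0.0519
```

Call:
move_arm([
  [1,0,-4,-40,-0.2],
  [1,10,-4,-75,-0.2],
  [1,50,-4,-87,-0.2],
  [1,85,-4,-87,-0.2],
  [1,97,-4,-87,-0.2],
  [1,97,-4,-87,-0.2],
  [1,97,-4,-87,-0.2],
])

```text
time: 6.33
position: [0.5457, 0.0369, 0.1003]
tool_rot: [-0.705, 0.048, 0.706, 0.048]
ft_force: [-0.5, -0.4, -0.7]
grip_width: 0.0518
```

```bash
python3 - <<'E'
from h import *
plan(.5458,.0367,.1,82.3)
o,p=wristcam('w9')
plan(.5458,.0367,.1,82.3)
E
```

```text
t 6.33 pos [0.5457 0.0369 0.1003] toolx [-0.003  0.    -1.   ] yaw -97.75 shift [ 0.3  0.2 -0.1] turn -0.05 F [-0.5 -0.4 -0.7] q6 1.57 w 0.0518
t 6.38 pos [0.5466 0.0371 0.1015] toolx [ 0. -0. -1.] yaw -97.72 shift [1.5 0.5 0.7] turn -0.02 F [-0.3 -0.8  0.1] q6 1.57 w 0.0521
```

View pics/w9.png

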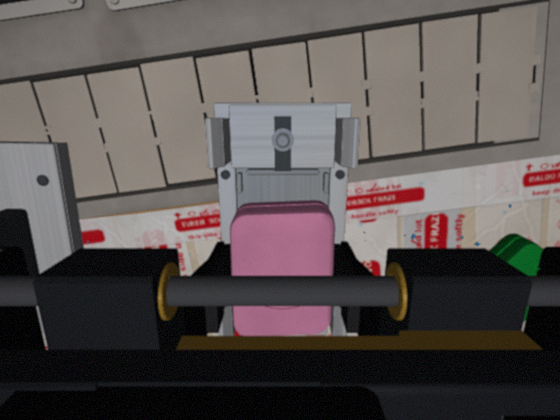

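```bash
python3 - <<'E'
from h import *
o,p=wristcam('w10')
plan(.5458,.0367,.04,82.3)
im=p['image'][:,:,::-1]
cv2.imwrite('pics/w10b.png',cv2.resize(im[90:220,200:360],None,fx=4.8,fy=4.5,interpolation=2))
import pickle; pickle.dump((o,p),open('w10.pkl','wb'))
E
```

```text
t 6.43 pos [0.547  0.0373 0.1024] toolx [ 0.002 -0.    -1.   ] yaw -97.7 shift [62.4  0.7  1.3] turn 0.0 F [ 0.6  0.8 -0.2] q6 1.57 w 0.0518
```

View pics/w10b.png

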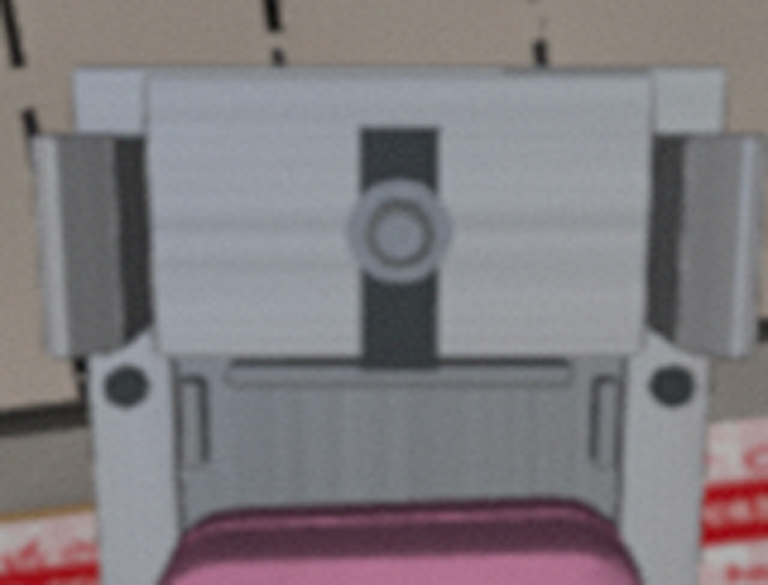

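```bash
python3 - <<'E'
from h import *
import pickle
o,p=pickle.load(open('w10.pkl','rb'))
M=R.from_quat(o['tool_rot']).as_matrix()
M[:,0]=[0,0,-1]
q=lambda c,r:(200+c/4.8-.4,90+r/4.5-.4)
for n,c,r,z in [('oL',147,74,.03),('oR',650,70,.03),('iL',157,355,.03),('iR',645,355,.03),('pin',400,232,.04),('moL',0,0,0)][:5]:
    w=px2w(p,[q(c,r)],z)[0]; t=M.T@(w-o['position'])*1000; print(n,np.round(w,4),np.round(t,1))
E
```

```text
oL [0.6314 0.0571 0.03  ] [ 71.5 -31.3 -81.3]
oR [ 0.6232 -0.0066  0.03  ] [ 71.5  33.  -81.8]
iL [0.5934 0.0626 0.03  ] [ 71.5 -31.6 -42.9]
iR [ 0.5845 -0.0024  0.03  ] [ 71.5  34.  -42.9]
pin [0.6067 0.0279 0.04  ] [ 61.5   1.  -60.8]
```

Call:
move_arm([
  [1,25,0.3,0.8,0],
  [1,45,0.3,0.8,0],
  [1,53,0.3,0.8,0],
  [1,56,0.3,0.8,0],
  [1,56,0.3,0.8,0],
])

```text
time: 6.85
position: [0.5456, 0.0379, 0.0461]
tool_rot: [0.706, -0.047, -0.705, -0.047]
ft_force: [0.8, -0.2, -0.2]
grip_width: 0.0514
```

```bash
python3 - <<'E'
from h import *
o,p=wristcam('w11')
plan(.5458,.0367,.039,82.3)
E
```

```text
t 6.9 pos [0.5459 0.0379 0.0465] toolx [ 0.002 -0.    -1.   ] yaw -97.63 shift [ 7.5  1.2 -0. ] turn 0.07 F [ 0.4  0.1 -1.2] q6 1.57 w 0.0518
```

View pics/w11.png

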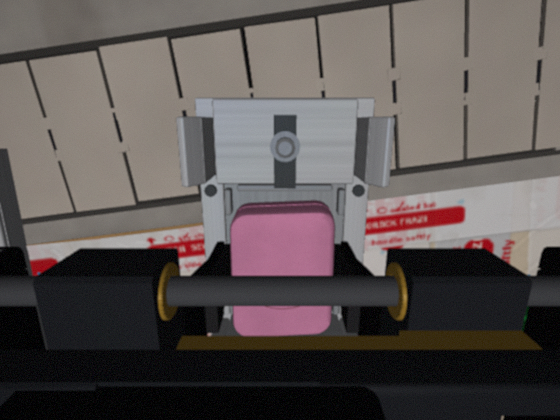

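Call:
move_arm([
  [1,3,0,0,0],
  [1,5,0,0,0],
  [1,7,0,0,0],
  [1,7,0,0,0],
])

```text
time: 7.23
position: [0.5455, 0.038, 0.0388]
tool_rot: [0.706, -0.047, -0.705, -0.047]
ft_force: [-0.3, -0.4, -1.1]
grip_width: 0.0511
```

```bash
python3 - <<'E'
from h import *
o,p=wristcam('w12')
plan(.5458,.0367,.039,82.3)
cv2.imwrite('pics/w12b.png',cv2.resize(p['image'][90:350,180:390,::-1],None,fx=3,fy=2.3,interpolation=2))
E
```

```text
t 7.28 pos [0.5455 0.038  0.0388] toolx [ 0.001 -0.    -1.   ] yaw -97.62 shift [-0.2  1.2 -0.5] turn 0.08 F [0.4 1.1 0.7] q6 1.57 w 0.0515
```

View pics/w12b.png

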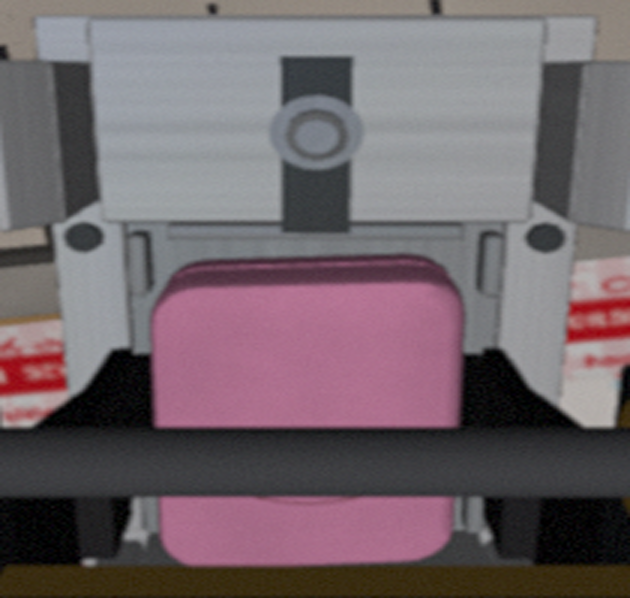

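Call:
move_arm([
  [1,0,1.3,0,0],
  [1,1,1.3,0,0],
  [1,2,1.3,0,0],
  [1,2,1.3,0,0],
])

```text
time: 7.62
position: [0.5452, 0.0368, 0.0371]
tool_rot: [0.706, -0.047, -0.705, -0.047]
ft_force: [0.3, 0.7, 6.1]
grip_width: 0.0519
```

```bash
python3 - <<'E'
from h import *
o,p=wristcam('w13')
plan(.5458,.0367,.039,82.3)
cv2.imwrite('pics/w13b.png',cv2.resize(p['image'][90:350,180:390,::-1],None,fx=3,fy=2.3,interpolation=2))
E
```

```text
t 7.67 pos [0.5451 0.0368 0.0371] toolx [ 0.001 -0.    -1.   ] yaw -97.62 shift [-1.9 -0.  -0.7] turn 0.08 F [0.1 0.7 5.5] q6 1.57 w 0.0515
```

View pics/w13b.png

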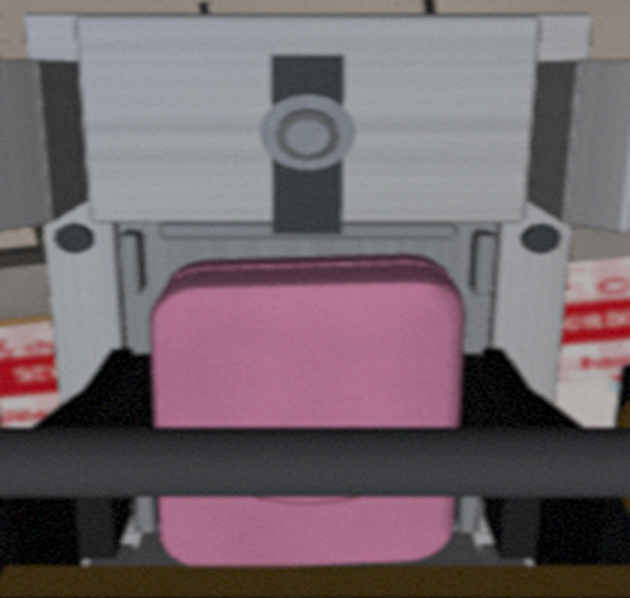

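Call:
move_arm([
  [-0.4,0,0,0,0],
  [-0.4,0,0,0,0],
  [-0.4,0,0,0,0],
  [-0.4,-15,0,0,0],
  [-0.4,-40,0,0,0],
  [-1,-80,0,0,0],
  [-1,-120,0,0,0],
  [-1,-120,0,20,0],
])

```text
time: 8.33
position: [0.534, 0.0379, 0.1635]
tool_rot: [0.713, -0.048, -0.698, -0.047]
ft_force: [1.8, -0.4, -0.1]
grip_width: 0.0735
```

```bash
python3 - <<'E'
from h import *
o,p=wristcam('w14')
plan(.5458,.0367,.039,82.3)
cv2.imwrite('pics/w14b.png',cv2.resize(p['image'][0:350,160:400,::-1],None,fx=2.5,fy=1.7*1,interpolation=2))
E
```

```text
t 8.38 pos [0.5242 0.0397 0.1599] toolx [ 0.004 -0.001 -1.   ] yaw -97.6 shift [ 1.21e+02  1.00e-01 -2.13e+01] turn 0.1 F [-4.5  0.5 -1.3] q6 1.57 w 0.0777
```

View pics/w14.png

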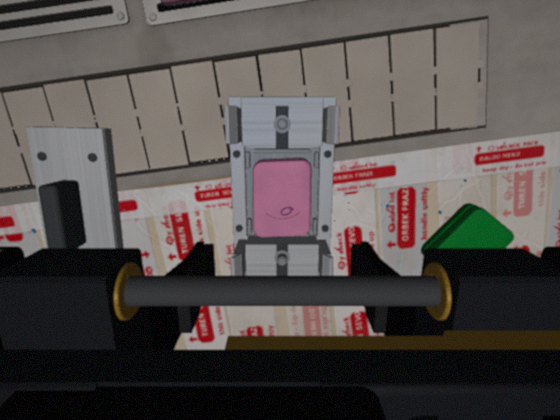

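The mould lies inside the cradle stops at pixels (250–312, 157–238). The pins show at (282,123) and (282,258). I'll measure d again from this view.

```bash
python3 - <<'E'
from h import *
o,p=wristcam('w15')
plan(.5458,.0367,.039,82.3)
import pickle; pickle.dump((o,p),open('w15.pkl','wb'))
cv2.imwrite('pics/w15b.png',cv2.resize(p['image'][90:280,215:350,::-1],None,fx=4,fy=3.1,interpolation=2))
E
```

```text
t 8.43 pos [0.5229 0.0398 0.1578] toolx [-0.001  0.    -1.   ] yaw -97.6 shift [ 1.188e+02  1.000e-01 -2.320e+01] turn 0.1 F [-1.   0.5 -0.6] q6 1.57 w 0.0815
```

View pics/w15b.png

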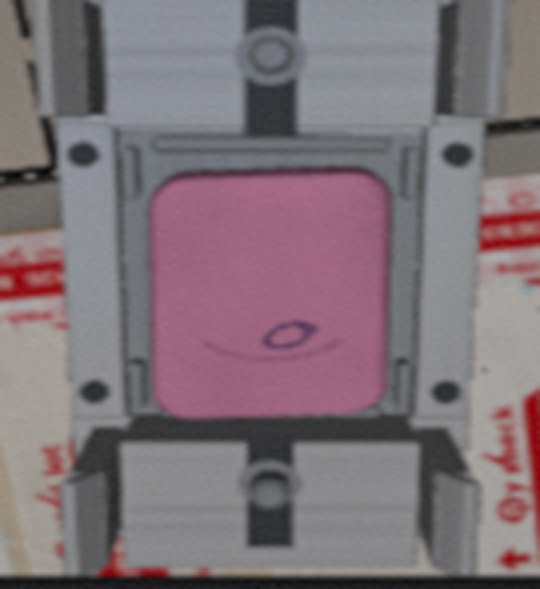

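```bash
python3 - <<'E'
from h import *
import pickle
o,p=pickle.load(open('w15.pkl','rb'))
M=R.from_quat(o['tool_rot']).as_matrix(); M[:,0]=[0,0,-1]
a=np.radians(-7.7);J=np.array([[np.cos(a),-np.sin(a)],[np.sin(a),np.cos(a)]])
q=lambda c,r:(215+c/4-.4,90+r/3.1-.4)
for n,c,r,z in [('far inner',269,127,.03),('near inner',269,441,.03),('near outer',269,568,.03),('pinF',269,54,.04),('pinN',269,488,.04),('mF',269,174,.035),('mN',269,417,.035),('mL',153,290,.035),('mR',388,290,.035)]:
    w=px2w(p,[q(c,r)],z)[0]; print(n,np.round(w,4),np.round(J.T@(w[:2]-[.5458,.0360])*1000,1))
E
```

```text
far inner [0.5889 0.0307 0.03  ] [43.5  0.5]
near inner [0.504  0.0421 0.03  ] [-42.3   0.4]
near outer [0.4653 0.0473 0.03  ] [-81.3   0.4]
pinF [0.6064 0.0283 0.04  ] [61.1  0.5]
pinN [0.4939 0.0434 0.04  ] [-52.4   0.4]
mF [0.5775 0.0322 0.035 ] [31.9  0.5]
mN [0.5126 0.0409 0.035 ] [-33.6   0.4]
mL [0.5507 0.0598 0.035 ] [ 1.7 24.2]
mR [0.5443 0.012  0.035 ] [  1.7 -24. ]
```

```bash
python3 - <<'E'
from h import *
plan(.53,.228,.16,80.5)
E
```

```text
t 8.43 pos [0.5229 0.0398 0.1578] toolx [-0.001  0.    -1.   ] yaw -97.6 shift [  -2.2 -187.4   17.9] turn 1.9 F [-1.   0.5 -0.6] q6 1.57 w 0.0815
```

Call:
move_arm([
  [-1,0,-40,5,2],
  [-1,0,-80,15,2],
  [-1,0,-120,18,2],
  [-1,0,-160,18,2],
  [-1,0,-187,18,2],
  [-1,0,-187,18,2],
  [-1,0,-187,18,2],
])

```text
time: 9.02
position: [0.5313, 0.2283, 0.1547]
tool_rot: [-0.704, 0.059, 0.706, 0.058]
ft_force: [-0.5, -0.6, -0.1]
grip_width: 0.0872
```

```bash
python3 - <<'E'
from h import *
plan(.53,.228,.16,80.5)
robot.camera('wrist')
o,p=wristcam('w16')
plan(.53,.228,.16,80.5)
import pickle; pickle.dump((o,p),open('w16.pkl','wb'))
for r in robot.regions_of(p,'cover')[:2]:
        print(round(r['p'],2),np.round(r['bbox']),rectw(p,r['pixels'],.015))
cv2.imwrite('pics/w16b.png',cv2.resize(p['image'][60:300,180:380,::-1],None,fx=3.5,fy=2.5,interpolation=2))
E
```

```text
t 9.02 pos [0.5313 0.2283 0.1547] toolx [-0.003 -0.001 -1.   ] yaw -99.44 shift [-5.3  0.5  1.2] turn 0.06 F [-0.5 -0.6 -0.1] q6 1.95 w 0.0872
t 9.12 pos [0.5312 0.2263 0.1551] toolx [-0.003 -0.001 -1.   ] yaw -99.63 shift [-4.9 -1.5  1.5] turn -0.13 F [ 0.4 -0.1 -0. ] q6 1.95 w 0.0871
```

View pics/w16b.png

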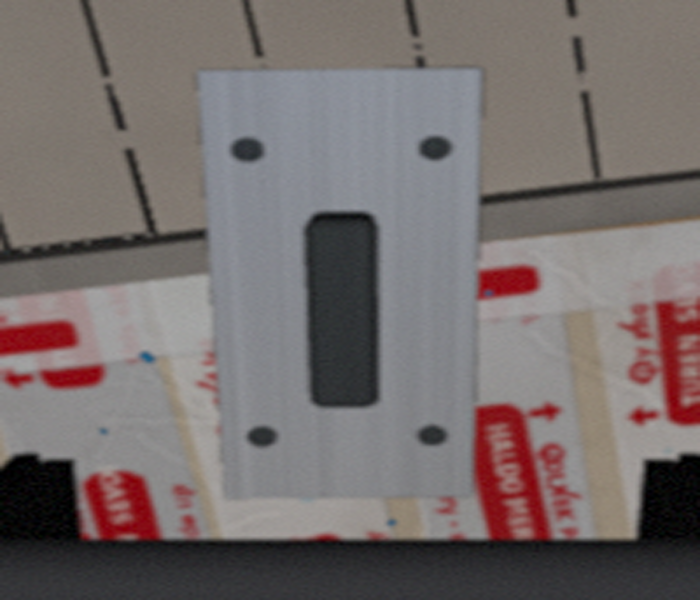

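View pics/w16.png

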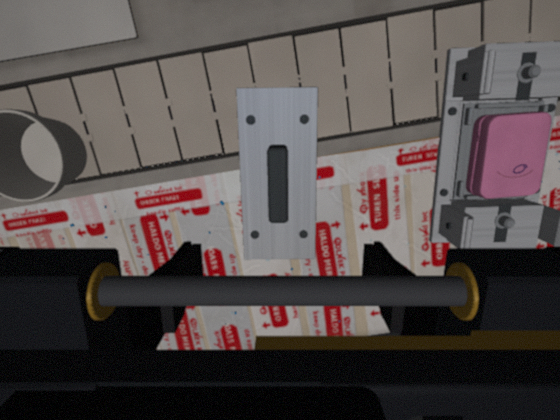

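```bash
python3 - <<'E'
from h import *
import pickle
o,p=pickle.load(open('w16.pkl','rb'))
q=lambda c,r:(180+c/3.5-.4,60+r/2.5-.4)
P=[(198,71),(480,69),(473,497),(227,499)]
w=np.array([px2w(p,[q(*x)],.015)[0] for x in P]);print(np.round(w,4))
c=w.mean(0);l=(w[0]+w[1]-w[2]-w[3])/2;wd=(w[0]+w[3]-w[1]-w[2])/2
print('c',c,'len',np.linalg.norm(l),'wid',np.linalg.norm(wd),'yaw',np.degrees(np.arctan2(l[1],l[0])),np.degrees(np.arctan2(wd[1],wd[0])))
B=[(306,213),(377,212),(311,405),(378,405)]
b=np.array([px2w(p,[q(*x)],.047)[0] for x in B]);print('bar',np.round(b,4),b.mean(0))
yaw=np.degrees(np.arctan2(wd[1],wd[0]))
plan(c[0],c[1],.042,yaw)
E
```

```text
[[0.6331 0.2464 0.015 ]
 [0.623  0.1826 0.015 ]
 [0.4759 0.205  0.015 ]
 [0.486  0.2693 0.015 ]]
c [0.55449201 0.22582238 0.015     ] len 0.1488866432614627 wid 0.0648380687511754 yaw -8.730967079549341 81.02426674422813
bar [[0.5871 0.2282 0.047 ]
 [0.5849 0.2133 0.047 ]
 [0.5281 0.2378 0.047 ]
 [0.5256 0.2229 0.047 ]] [0.55642243 0.22556381 0.047     ]
t 9.17 pos [0.5314 0.2259 0.1554] toolx [-0.003 -0.001 -1.   ] yaw -99.69 shift [113.4  -4.  -23. ] turn -0.71 F [-0.4 -0.6  0.5] q6 1.95 w 0.087
```

Call:
move_arm([
  [-1,20,-4.5,-23.5,-0.7],
  [-1,55,-4.5,-23.5,-0.7],
  [-1,75,-4.5,-23.5,-0.7],
  [-1,75,-4.5,-23.5,-0.7],
  [-1,75,-4.5,-23.5,-0.7],
])

```text
time: 9.58
position: [0.5551, 0.2259, 0.0804]
tool_rot: [-0.704, 0.056, 0.706, 0.055]
ft_force: [0.4, 0.8, -0.1]
grip_width: 0.087
```

```bash
python3 - <<'E'
from h import *
robot.camera('wrist')
o,p=wristcam('w17')
plan(.555,.2258,.044,81.1)
M=R.from_quat(o['tool_rot']).as_matrix()
print([np.round(M.T@(px2w(p,[uv],.047)[0]-o['position'])*1000,1) for uv in [(280,210),(280,240)]])
E
```

```text
t 9.68 pos [0.5569 0.2269 0.0826] toolx [ 0.002  0.    -1.   ] yaw -99.0 shift [38.6  1.4  1.7] turn -0.1 F [-0.2 -0.3  0.2] q6 1.93 w 0.087
[array([ 34.8,  -0.6, -25.4]), array([34.8, -0.7, -7.8])]
```

View pics/w17.png

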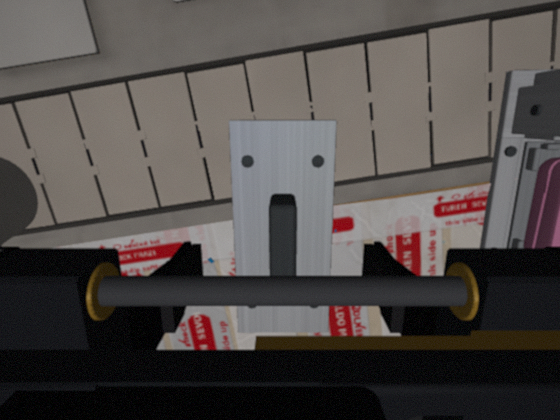

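```bash
python3 - <<'E'
from h import *
o,p=wristcam('w18')
plan(.555,.2258,.044,81.1)
im=p['image'][:,:,::-1]
cv2.imwrite('pics/w18b.png',cv2.resize(im[110:340,220:345],None,fx=4.5,fy=2.6,interpolation=2))
M=R.from_quat(o['tool_rot']).as_matrix();M[:,0]=[0,0,-1]
for uv,z in [((283,121),.015),((284,333),.015),((283,196),.047)]: print(np.round(M.T@(px2w(p,[uv],z)[0]-o['position'])*1000,1))
E
```

```text
t 9.73 pos [0.5572 0.2273 0.0831] toolx [ 0.003  0.001 -1.   ] yaw -98.98 shift [39.1  1.8  2. ] turn -0.08 F [-0.3 -0.5  0.4] q6 1.93 w 0.0866
[ 67.6   1.1 -72.5]
[67.6  1.9 77.2]
[ 35.6   1.  -33.1]
```

View pics/w18b.png

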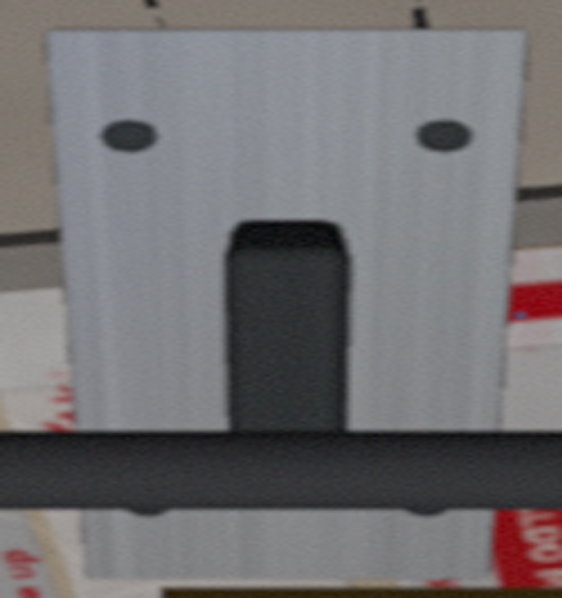

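Call:
move_arm([
  [-1,20,0.3,2.2,0],
  [-1,33,0.3,2.2,0],
  [-1,37,0.3,2.2,0],
  [-1,37,0.3,2.2,0],
])

```text
time: 10.07
position: [0.5531, 0.2275, 0.044]
tool_rot: [-0.704, 0.055, 0.706, 0.055]
ft_force: [-0.6, 0.1, 0.1]
grip_width: 0.087
```

```bash
python3 - <<'E'
from h import *
robot.camera('wrist')
o,p=wristcam('w19')
plan(.555,.2258,.042,81.1)
E
```

```text
t 10.17 pos [0.5541 0.2278 0.045 ] toolx [ 0.001  0.    -1.   ] yaw -98.92 shift [ 3.   1.8 -1.2] turn -0.02 F [-1.1 -0.1  0.2] q6 1.93 w 0.087
```

View pics/w19.png

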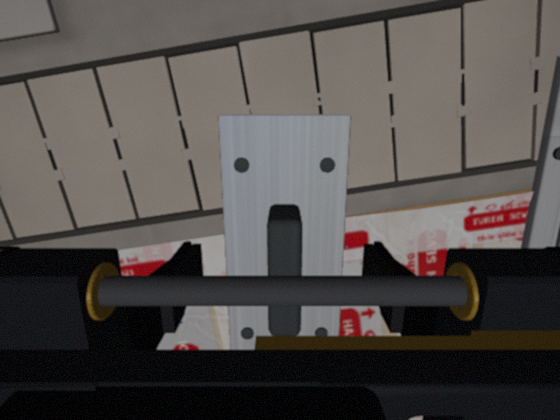

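Bar spans rows 215–335 and is centred. Closing with 45 N.

Call:
move_arm([
  [0.3,2,0.3,0,0],
  [1,2,0.3,0,0],
  [1,2,0.3,0,0],
  [1,2,0.3,0,0],
  [1,2,0.3,0,0],
  [1,2,0.3,0,0],
  [1,2,0.3,0,0],
  [1,2,0.3,0,0],
], newtons=45)

```text
time: 10.83
position: [0.5537, 0.2274, 0.0426]
tool_rot: [0.705, -0.055, -0.705, -0.055]
ft_force: [-0.5, 0.1, -0.2]
grip_width: 0.0415
```

Call:
move_arm([
  [1,0,0,0,0],
  [1,0,0,0,0],
  [1,0,0,0,0],
  [1,0,0,0,0],
  [1,0,0,0,0],
  [1,-10,0,0,0],
  [1,-15,0,0,0],
  [1,-15,0,0,0],
])

```text
time: 11.5
position: [0.5545, 0.2276, 0.0588]
tool_rot: [0.706, -0.055, -0.704, -0.055]
ft_force: [0.8, 0.1, -3.9]
grip_width: 0.0157
```

```bash
python3 - <<'E'
from h import *
o,p=wristcam('w20')
plan(.555,.2258,.042,81.1)
E
```

```text
t 11.55 pos [0.5543 0.2276 0.0584] toolx [ 0.002  0.    -1.   ] yaw -98.92 shift [16.4  1.6 -0.9] turn -0.02 F [ 0.6 -0.  -3.1] q6 1.93 w 0.0157
```

View pics/w20.png

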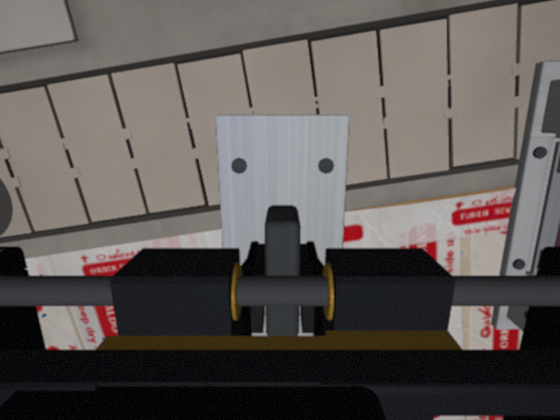

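```bash
python3 - <<'E'
from h import *
robot.camera('wrist')
o,p=wristcam('w21')
im=p['image'][:,:,::-1]
cv2.imwrite('pics/w21b.png',cv2.resize(im[105:265,210:355],None,fx=5,fy=3.7,interpolation=2))
M=R.from_quat(o['tool_rot']).as_matrix();M[:,0]=[0,0,-1]
for uv in [(217,115),(348,115),(283,115)]: print(np.round(M.T@(px2w(p,[uv],o['position'][2]-.0277)[0]-o['position'])*1000,1))
plan(.46,.15,.12,82.3)
E
```

```text
[ 27.7 -31.2 -75.4]
[ 27.7  32.7 -75.4]
[ 27.7   1.  -75.4]
t 11.65 pos [0.5537 0.2274 0.0577] toolx [ 0.  0. -1.] yaw -98.92 shift [-62.3  91.   80.5] turn -1.22 F [-0.4 -0.5 -2.3] q6 1.93 w 0.0155
```

View pics/w21b.png

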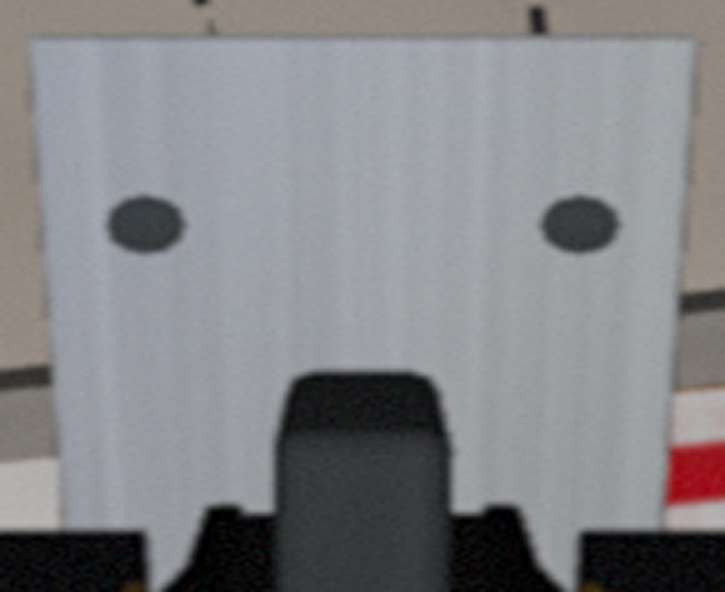

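```bash
python3 - <<'E'
from h import *
plan(.5486,.0366,.118,82.3)
E
```

```text
t 11.65 pos [0.5537 0.2274 0.0577] toolx [ 0.  0. -1.] yaw -98.92 shift [-60.3 189.3 -24.6] turn -1.22 F [-0.4 -0.5 -2.3] q6 1.93 w 0.0155
```

Call:
move_arm([
  [1,-35,5,0,0],
  [1,-60,30,-3,-1],
  [1,-60,70,-8,-1.2],
  [1,-60,110,-14,-1.2],
  [1,-60,150,-20,-1.2],
  [1,-60,180,-24,-1.2],
  [1,-60,189,-25,-1.2],
  [1,-60,189,-25,-1.2],
])

```text
time: 12.32
position: [0.5491, 0.0342, 0.1174]
tool_rot: [-0.705, 0.049, 0.706, 0.049]
ft_force: [-0.2, 0.7, -2.9]
grip_width: 0.0157
```

Call:
move_arm([
  [1,0,0,0,0],
  [1,0,0,0,0],
])

```text
time: 12.48
position: [0.5488, 0.038, 0.1174]
tool_rot: [-0.705, 0.047, 0.706, 0.048]
ft_force: [0.1, 0.6, -3.1]
grip_width: 0.0155
```

```bash
python3 - <<'E'
from h import *
o,p=wristcam('w22')
plan(.5486,.0366,.118,82.3)
import pickle; pickle.dump((o,p),open('w22.pkl','wb'))
cv2.imwrite('pics/w22b.png',cv2.resize(p['image'][70:270,170:400,::-1],None,fx=3.4,fy=2.9,interpolation=2))
E
```

```text
t 12.53 pos [0.5488 0.0384 0.1174] toolx [-0.001  0.001 -1.   ] yaw -97.62 shift [-0.6  1.8 -0. ] turn 0.08 F [ 0.5  0.2 -3.1] q6 1.57 w 0.0158
```

View pics/w22b.png

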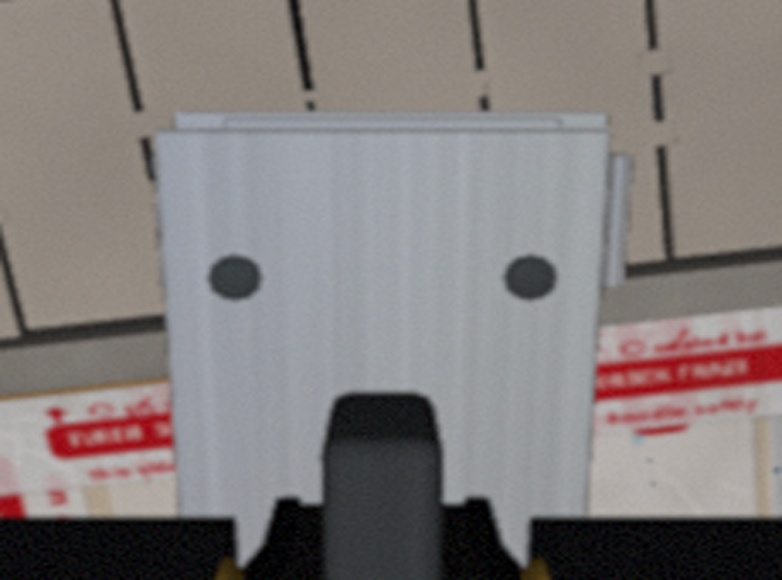

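```bash
python3 - <<'E'
from h import *
import pickle
o,p=pickle.load(open('w22.pkl','rb'))
M=R.from_quat(o['tool_rot']).as_matrix();M[:,0]=[0,0,-1]
q=lambda c,r:(170+c/3.4-.4,70+r/2.9-.4)
for n,c,r,z in [('blkL',225,118,.03),('blkR',563,118,.03),('baseL',176,115,.01),('baseR',607,115,.01),('covL',157,131,o['position'][2]-.0277),('covR',606,130,o['position'][2]-.0277)]:
    print(n,np.round(M.T@(px2w(p,[q(c,r)],z)[0]-o['position'])*1000,1))
E
```

```text
blkL [ 87.4 -30.1 -79.3]
blkR [ 87.4  35.7 -79.2]
baseL [107.4 -43.2 -80.5]
baseR [107.4  48.1 -80.5]
covL [ 27.7 -31.8 -75.5]
covR [ 27.7  32.6 -75.7]
```

Call:
move_arm([
  [1,5,2.1,0.3,0],
  [1,16,2.1,0.3,0],
  [1,16,2.1,0.3,0],
  [1,16,2.1,0.3,0],
  [1,16,2.1,0.3,0],
])

```text
time: 12.95
position: [0.5483, 0.0352, 0.1011]
tool_rot: [-0.705, 0.047, 0.706, 0.047]
ft_force: [-0.5, 0.4, -3.2]
grip_width: 0.0159
```

```bash
python3 - <<'E'
from h import *
o,p=wristcam('w23')
plan(.5486,.0366,.1,82.3)
import pickle; pickle.dump((o,p),open('w23.pkl','wb'))
cv2.imwrite('pics/w23b.png',cv2.resize(p['image'][70:270,170:400,::-1],None,fx=3.4,fy=2.9,interpolation=2))
E
```

```text
t 13.0 pos [0.5486 0.035  0.1014] toolx [-0.  0. -1.] yaw -97.7 shift [ 1.4 -1.6  0.2] turn -0.0 F [ 1.2  0.7 -3.6] q6 1.57 w 0.0159
```

View pics/w23b.png

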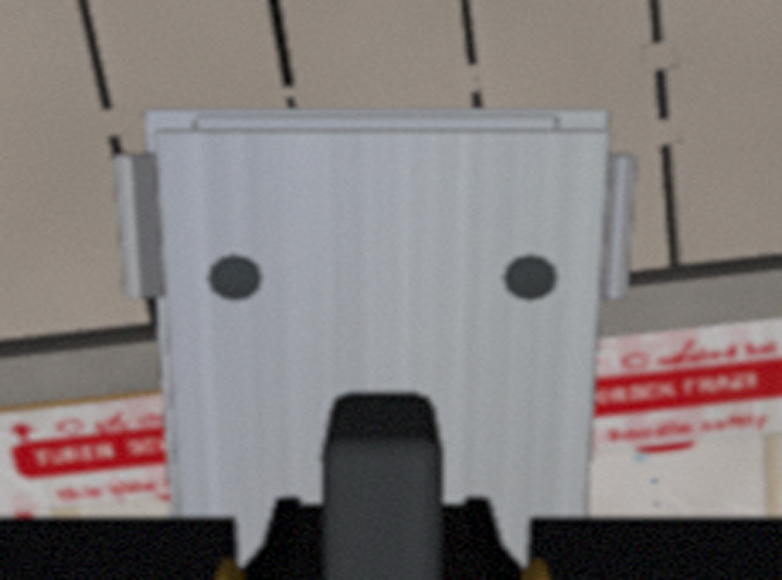

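```bash
cat > chk.py <<'E'
from h import *
import pickle,sys
def chk(f,items,fx=3.4,fy=2.9,ox=170,oy=70):
    o,p=pickle.load(open(f,'rb'))
    M=R.from_quat(o['tool_rot']).as_matrix();M[:,0]=[0,0,-1]
    for n,c,r,z in items:
        if z is None: z=o['position'][2]-.0277
        print(n,np.round(M.T@(px2w(p,[(ox+c/fx-.4,oy+r/fy-.4)],z)[0]-o['position'])*1000,1))
E
python3 - <<'E'
from chk import *
chk('w23.pkl',[('blkL',193,118,.03),('blkR',558,118,.03),('baseL',146,112,.01),('baseR',608,112,.01),('gL',115,153,.053),('gR',633,153,.053),('covL',157,131,None),('covR',606,130,None)])
E
```

```text
blkL [ 71.1 -33.7 -78.8]
blkR [ 71.1  32.2 -78.8]
baseL [ 91.1 -46.2 -80.7]
baseR [ 91.1  45.1 -80.6]
gL [ 48.1 -42.8 -71.8]
gR [ 48.1  41.1 -71.8]
covL [ 27.7 -31.8 -75.5]
covR [ 27.7  32.6 -75.7]
```

Call:
move_arm([
  [1,0,-1.2,0.4,0],
  [1,3,-1.2,0.4,0],
  [1,3,-1.2,0.4,0],
  [1,3,-1.2,0.4,0],
])

```text
time: 13.33
position: [0.5482, 0.036, 0.0985]
tool_rot: [-0.705, 0.048, 0.706, 0.048]
ft_force: [-0.3, 0.4, -2.9]
grip_width: 0.0154
```

```bash
python3 - <<'E'
from h import *
o,p=wristcam('w24')
plan(.5486,.0366,.1,82.3)
import pickle; pickle.dump((o,p),open('w24.pkl','wb'))
cv2.imwrite('pics/w24b.png',cv2.resize(p['image'][70:270,170:400,::-1],None,fx=3.4,fy=2.9,interpolation=2))
E
```

```text
t 13.38 pos [0.5483 0.0359 0.0986] toolx [-0.  0. -1.] yaw -97.73 shift [-1.4 -0.7 -0.2] turn -0.03 F [ 0.   0.9 -2.9] q6 1.57 w 0.0158
```

View pics/w24b.png

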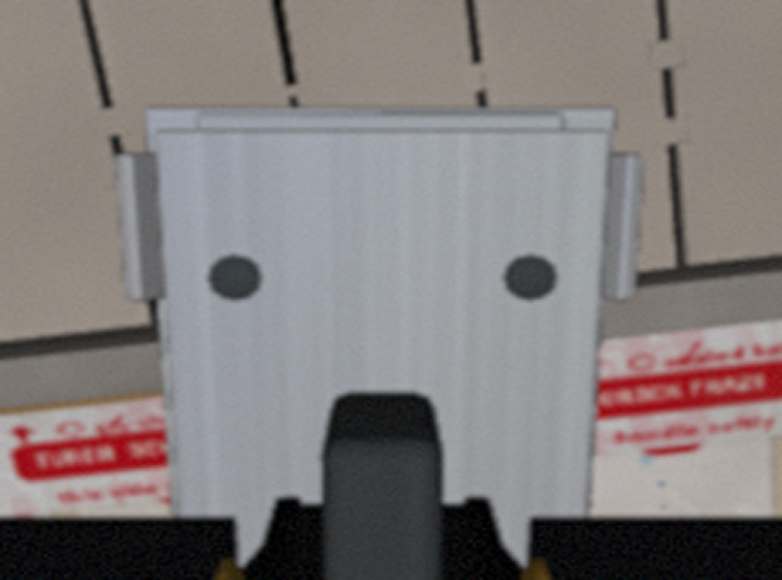

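```bash
python3 - <<'E'
from chk import *
chk('w24.pkl',[('blkL',196,114,.03),('blkR',564,114,.03),('baseL',146,109,.01),('baseR',614,109,.01),('gL',115,153,.053),('gR',641,153,.053),('covL',157,131,None),('covR',607,130,None)])
E
```

```text
blkL [ 68.5 -32.7 -79.5]
blkR [ 68.5  32.9 -79.5]
baseL [ 88.5 -45.6 -81.3]
baseR [ 88.5  45.7 -81.2]
gL [ 45.5 -42.2 -71.8]
gR [ 45.5  41.9 -71.8]
covL [ 27.7 -31.8 -75.5]
covR [ 27.7  32.7 -75.7]
```

Call:
move_arm([
  [1,0,-0.4,0,0],
  [1,3,-0.4,0,0],
  [1,6,-0.4,0,0],
  [1,9,-0.4,0,0],
  [1,9,-0.4,0,0],
  [1,9,-0.4,0,0],
])

```text
time: 13.88
position: [0.5481, 0.0364, 0.0892]
tool_rot: [-0.705, 0.048, 0.706, 0.048]
ft_force: [0.6, -0.2, -3.1]
grip_width: 0.0155
```

```bash
python3 - <<'E'
from h import *
o,p=wristcam('w25')
plan(.5486,.0366,.0827,82.3)
import pickle; pickle.dump((o,p),open('w25.pkl','wb'))
cv2.imwrite('pics/w25b.png',cv2.resize(p['image'][70:270,170:400,::-1],None,fx=3.4,fy=2.9,interpolation=2))
E
```

```text
t 13.93 pos [0.5482 0.0364 0.0893] toolx [-0.  0. -1.] yaw -97.72 shift [ 6.6 -0.3 -0.3] turn -0.02 F [ 0.2 -0.5 -3.1] q6 1.57 w 0.0156
```

View pics/w25b.png

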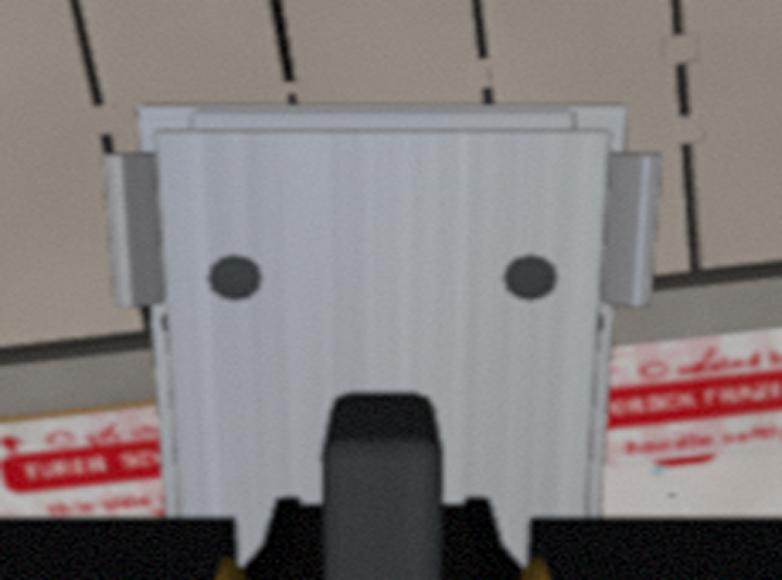

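Call:
move_arm([
  [1,2,0,0,0],
  [1,4,0,0,0],
  [1,5.5,0,0,0],
  [1,7,0,0,0],
  [1,7.5,0,0,0],
  [1,7.5,0,0,0],
])

```text
time: 14.43
position: [0.5482, 0.0364, 0.0819]
tool_rot: [-0.705, 0.048, 0.706, 0.048]
ft_force: [-0.1, -0.3, -3.5]
grip_width: 0.0158
```

```bash
python3 - <<'E'
from h import *
o,p=wristcam('w26')
plan(.5486,.0366,.0827,82.3);print(o['moment'])
import pickle; pickle.dump((o,p),open('w26.pkl','wb'))
cv2.imwrite('pics/w26b.png',cv2.resize(p['image'][70:270,170:400,::-1],None,fx=3.4,fy=2.9,interpolation=2))
E
```

```text
t 14.48 pos [0.5483 0.0364 0.082 ] toolx [-0.  0. -1.] yaw -97.73 shift [-0.7 -0.2 -0.3] turn -0.03 F [ 0.4  0.3 -2.9] q6 1.57 w 0.0157
[0.06524243 0.03819035 0.02330948]
```

View pics/w26b.png

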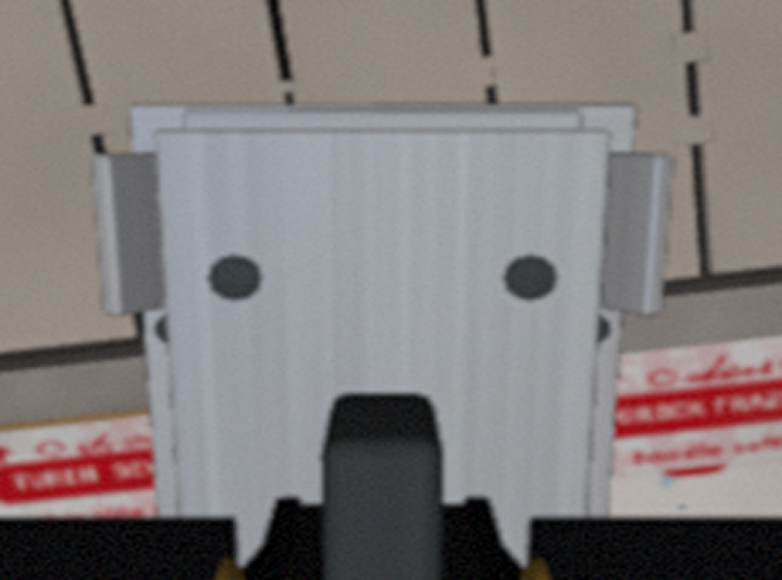

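No contact so far, with the underside at about 39–40 mm. I'll continue in small steps.

Call:
move_arm([
  [1,1,0,0,0],
  [1,2,0,0,0],
  [1,2,0,0,0],
  [1,2,0,0,0],
])

```text
time: 14.82
position: [0.5483, 0.0364, 0.08]
tool_rot: [-0.705, 0.048, 0.706, 0.048]
ft_force: [-0.7, -0.6, -2.9]
grip_width: 0.0159
```

```bash
python3 - <<'E'
from h import *
plan(.5486,.0366,.0777,82.3);print(robot.get_obs()['moment'])
E
```

```text
t 14.82 pos [0.5483 0.0364 0.08  ] toolx [-0.  0. -1.] yaw -97.72 shift [ 2.3 -0.2 -0.3] turn -0.02 F [-0.7 -0.6 -2.9] q6 1.57 w 0.0159
[0.0388832  0.02933886 0.00793808]
```

Call:
move_arm([
  [1,1,0,0,0],
  [1,2,0,0,0],
  [1,2,0,0,0],
  [1,2,0,0,0],
])

```text
time: 15.15
position: [0.5483, 0.0364, 0.078]
tool_rot: [-0.705, 0.048, 0.706, 0.048]
ft_force: [0.3, -0.4, -2.0]
grip_width: 0.0158
```

Call:
move_arm([
  [1,0.5,0,0,0],
  [1,1,0,0,0],
  [1,1,0,0,0],
])

```text
time: 15.4
position: [0.5484, 0.0364, 0.0771]
tool_rot: [0.706, -0.048, -0.705, -0.048]
ft_force: [0.1, -0.4, -2.9]
grip_width: 0.0161
```

Call:
move_arm([
  [1,0.5,0,0,0],
  [1,1,0,0,0],
  [1,1,0,0,0],
])

```text
time: 15.65
position: [0.5484, 0.0364, 0.0764]
tool_rot: [0.706, -0.048, -0.705, -0.048]
ft_force: [-1.5, 0.9, 1.3]
grip_width: 0.0155
```

```bash
python3 - <<'E'
from h import *
o,p=wristcam('w27')
plan(.5486,.0366,.0777,82.3);print(o['moment'])
cv2.imwrite('pics/w27b.png',cv2.resize(p['image'][70:270,170:400,::-1],None,fx=3.4,fy=2.9,interpolation=2))
p=robot.camera('scene');cv2.imwrite('pics/s27.png',cv2.resize(p['image'][160:260,200:340,::-1],None,fx=5,fy=5,interpolation=2))
E
```

```text
t 15.7 pos [0.5484 0.0364 0.0764] toolx [ 0. -0. -1.] yaw -97.72 shift [-1.3 -0.2 -0.1] turn -0.02 F [-0.4  0.5  2.7] q6 1.57 w 0.0159
[0.05239623 0.18918247 0.02798106]
```

View pics/s27.png

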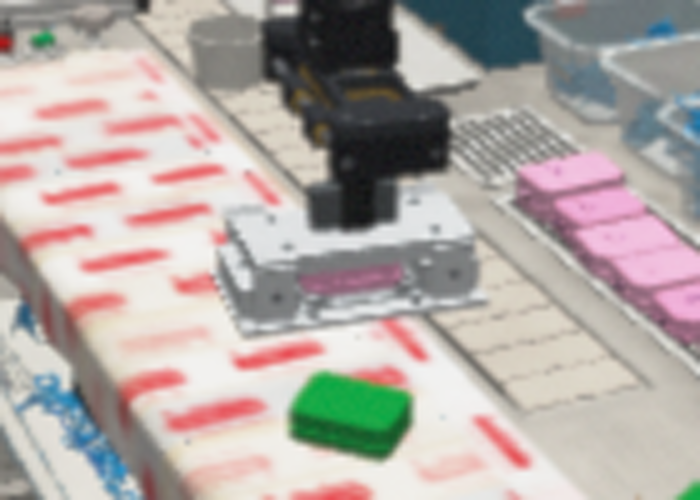

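View pics/w27b.png

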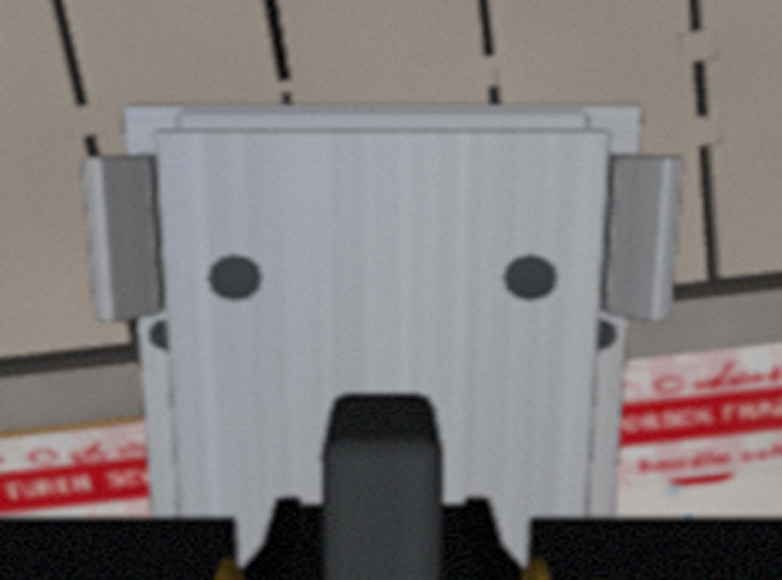

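Call:
move_arm([
  [1,1,0,0,0],
  [1,2,0,0,0],
  [1,3,0,0,0],
  [1,3,0,0,0],
], newtons=60)

```text
time: 16.08
position: [0.5484, 0.0364, 0.0733]
tool_rot: [0.706, -0.048, -0.705, -0.048]
ft_force: [-2.3, 1.3, 5.2]
grip_width: 0.0154
```

```bash
python3 - <<'E'
from h import *
plan(.5486,.0366,.0777,82.3);print(robot.get_obs()['moment'])
E
```

```text
t 16.08 pos [0.5484 0.0364 0.0733] toolx [ 0. -0. -1.] yaw -97.72 shift [-4.4 -0.2 -0.1] turn -0.02 F [-2.3  1.3  5.2] q6 1.57 w 0.0154
[ 0.08734053  0.36052588 -0.02188875]
```

Call:
move_arm([
  [1,0.5,0,0,0],
  [1,1,0,0,0],
  [1,1.5,0,0,0],
  [1,1.5,0,0,0],
])

```text
time: 16.42
position: [0.5485, 0.0364, 0.0725]
tool_rot: [0.706, -0.048, -0.705, -0.048]
ft_force: [-3.3, 0.2, 9.4]
grip_width: 0.0157
```

Call:
move_arm([
  [1,0.5,0,0,0],
  [1,1,0,0,0],
  [1,1,0,0,0],
])

```text
time: 16.67
position: [0.5484, 0.0364, 0.0725]
tool_rot: [0.706, -0.048, -0.705, -0.047]
ft_force: [-3.7, 0.5, 16.5]
grip_width: 0.0158
```

Call:
move_arm([
  [1,0.5,0,0,0],
  [1,0.7,0,0,0],
  [1,0.7,0,0,0],
  [1,0.7,0,0,0],
])

```text
time: 17.0
position: [0.5485, 0.0364, 0.0725]
tool_rot: [0.706, -0.048, -0.705, -0.047]
ft_force: [-6.1, 0.1, 21.5]
grip_width: 0.0156
```

```bash
python3 - <<'E'
from h import *
o,p=wristcam('w28')
plan(.5486,.0366,.0725,82.3);print(o['moment'])
cv2.imwrite('pics/w28b.png',cv2.resize(p['image'][70:270,170:400,::-1],None,fx=3.4,fy=2.9,interpolation=2))
import pickle; pickle.dump((o,p),open('w28.pkl','wb'))
p=robot.camera('scene');cv2.imwrite('pics/s28.png',cv2.resize(p['image'][160:260,200:340,::-1],None,fx=5.5,fy=5.5,interpolation=2))
E
```

```text
t 17.05 pos [0.5485 0.0364 0.0725] toolx [ 0.001 -0.    -1.   ] yaw -97.71 shift [-0.  -0.2 -0.1] turn -0.01 F [-5.2  0.4 21. ] q6 1.57 w 0.0152
[ 0.040319    0.9391889  -0.01056764]
```

View pics/s28.png

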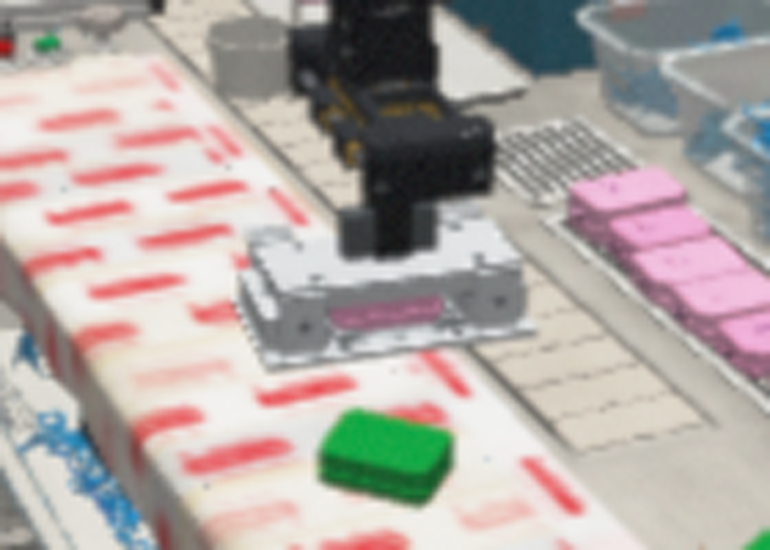

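View pics/w28b.png

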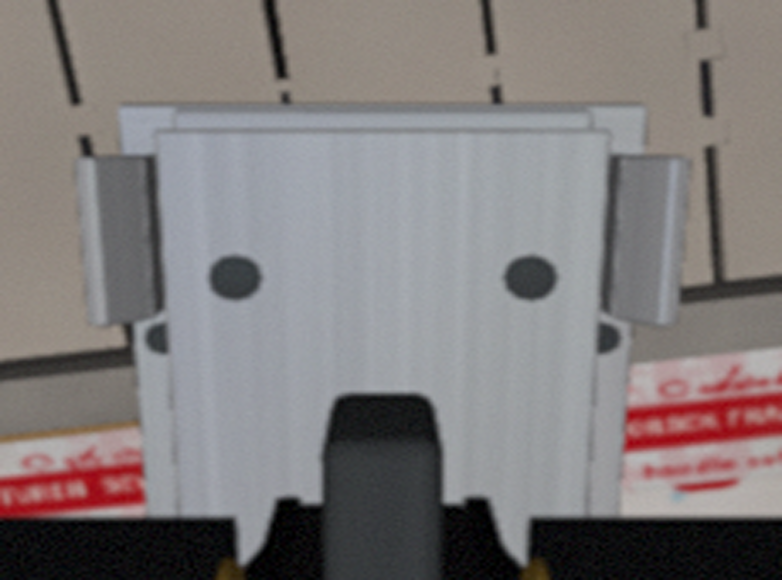

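```bash
python3 - <<'E'
from h import *
plan(.5486,.0366,.0725,82.3)
print(robot.hand_in())
plan(.5486,.0366,.0725,82.3)
E
```

```text
t 17.1 pos [0.5485 0.0364 0.0725] toolx [ 0.001 -0.    -1.   ] yaw -97.71 shift [-0.  -0.2 -0.1] turn -0.01 F [-5.6  0.2 21.7] q6 1.57 w 0.0155
the job is handed in; nothing more can be done
None
the job is handed in; nothing more can be done
```

The job is handed in at 17 s of the 72 s allowed, with the arm still pressing the cover down. Hand-in gives no verdict.

**What I did**
- **Mould:** I laid the pink mould in the cradle and let go. A wrist picture showed it inside the stops, off centre by about 1.4 mm in x and 0.1 mm in y.
- **Cover:** I measured the pin offset d as about +3 mm before covering the pins. I then gripped the cover by its bar and lowered it, centred between the guides. It dropped straight onto both pins with no sliding needed.
- **Pressing:** It met the mould with about 5.7 N of spring force, then travelled about 4.5 mm to a hard stop. I held it there with a 60 N grip.

**Last checks**
- **Height:** The measured tool height puts the cover's underside at about 29.8 mm, against 30 mm for home.
- **Push:** The wrist force was about 21 N upward and steady.
- **Level and slip:** The tool was vertical within about 0.001 rad. The cover looked unchanged in the hand across the pictures, so I saw no slip.

**What disagreed or was not checked**
- **Side load:** About 5 N along -x and a moment of 0.9 N m remained. It is probably pin or landing contact, and I left it.
- **Pin estimates:** Individual readings of d ranged from 2.5 to 5 mm. I discounted the highest, from the obliquely seen near pin.
- **Bystanders:** I never moved near the pot, the tweezers or the wax ring, but took no final picture to confirm all three.

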